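# Refit the carrying post of the spice caddy

## Task

Get the spice caddy ready to carry: first take the jar that is parked on top of its middle block and stand it upright in the centre of the empty bay. Then take the T-shaped carrying post out of the slanted drip stand, feel for the hidden hole at the bottom of the block's well with its foot and put it fully home, upright, its handle bar in line with the long side of the caddy. Leave the other jars and the mug and the coffee capsule standing where they are.

Things in the scene. Friction and masses are not known exactly. Their poses are not given: they have to be found in the camera images.
- caddy: Wooden spice caddy, a tray 240 x 150 mm that does not slide. Origin: centre of its underside; x along its long side, z up. Tray floor 12 mm up, rim 22 mm. Four jar bays, centres at x = +/-82, y = +/-36 mm. In its middle a square block 72 x 72 mm, top 64 mm up, with an open square well 32 x 32 mm, 24 mm deep
- well (a point): centre of the mouth of the block's well, 64 mm up; axes as the caddy's
- well_floor (a point): centre of the well's floor, 40 mm up. In this floor is one upright blind round hole, 15.5 mm wide with a 2.5 mm chamfered mouth, 30 mm deep (bottom 10 mm above the worktop). The hole is NOT at this point: its centre lies 4 to 7 mm away from it in any direction, differently each time; it is not measured and must be felt for
- parked_jar: glass spice jar with black screw cap (cap fixed), 44 mm across and 96 mm tall, 0.1 to 0.2 kg, standing on the middle block of the caddy over the well. Origin: centre of its underside, z up
- empty_bay: thin dark rubber liner disc, 48 mm across and 1.5 mm thick, on the tray floor at the centre of the bay that has no jar. Fixed. Origin: centre of its underside
- jar_a: glass spice jar with black screw cap, 44 mm across and 96 mm tall, standing in a bay of the caddy; leave it there. Origin: centre of its underside, z up
- jar_b: glass spice jar with black screw cap, 44 mm across and 96 mm tall, standing in a bay of the caddy; leave it there. Origin: centre of its underside, z up
- jar_c: glass spice jar with black screw cap, 44 mm across and 96 mm tall, standing in a bay of the caddy; leave it there. Origin: centre of its underside, z up
- stand: Steel drip stand that does not slide, foot plate 130 x 90 x 12 mm. Origin: centre of its underside, z up. A tube (17 mm bore, 25 mm outside, 60 mm long with 55 mm of it open) rises from x = +50 mm of the plate and slants 35 degrees from vertical towards the stand's -x, which faces roughly the robot; the post stands in it
- post: Wooden T-shaped carrying post, 175 mm long, 0.12 to 0.21 kg: round shaft 14 mm across, its last 3 mm tapered to 10 mm. Origin: centre of the foot's end; z along the shaft to the handle, y along the handle bar. Starts leaning 35 degrees in the stand's tube, bar level, top towards the stand's -x; comes out along its own axis. Fully home its foot is 10 mm above the worktop
- handle (a point): centre of the post's handle bar, 165 mm from the foot's end; axes as the post's. The bar is flat-sided, 90 mm long (along y), 18 mm thick (along x), 20 mm high
- mug_near: white mug, a bystander, 97 mm tall, 78 mm across, 110 mm with its handle, which points to -y of the mug. Origin: middle of its outline with the handle, on the underside
- capsule: green coffee capsule, a bystander, 54 mm across, 34 mm tall. Origin: centre of its underside
Things that resemble listed ones, but are neither listed nor needed, are in the scene too. What is shaped like the jar_c but turquoise or yellow is not meant.

How it is judged:
By the outcome, as a careful person would: the job done as asked, in the order asked, and still so for the second after the job is handed in, with the robot touching nothing.
It also fails if it takes over 72 s, if anything falls off the work surface, if the arm or the gripper's body presses on something with over 40 N, if the wrist force passes 120 N, or if a joint passes its speed limit or range.

## Robot

A 6-joint arm with a two-finger parallel gripper is mounted at the origin on a cart in front of the work surface, level with it; the furniture and walls round the work are solid. World frame = base frame: x ahead of the robot, y to its left, z up, the work surface at z = 0. Lengths are in m, angles in rad, forces in N, time in s.
With the tool pointing down it reaches from about 0.375 to 0.9 m from the base axis. Payload 3.1 kg.
Tool frame: the origin (TCP) lies where the fingers leave the gripper's body, on its centre line; the fingertips stand 70 mm ahead of it and the grasp point (between the pads) lies 51 mm ahead of it; z points along the fingers, y is the line along which they close (so a half turn about z gives the same grasp; the last joint's range is limited). The gripper opens to 87 mm and grips with 3 to 60 N. Pads are 19 mm wide; open, the fingers measure 117 mm over their backs; the gripper's body (75 mm by 190 mm) begins 51 mm behind the grasp point.
Start: joints at [-1.52, 0.527, 1.433, -0, 1.181, -0.178], TCP at [0.142, -0.609, 0.292] pointing down, gripper open.
Joint ranges: [-3.08, 3.08], [-0.75, 2.2], [0.22, 2.44], [-1.43, 4.57], [0, 2.65], [-2.85, 2.85]. Speed limits (rad/s): [2.79, 2.79, 3.14, 3.14, 3.14, 3.14].

## Interface

Orientations are given as a unit quaternion [x, y, z, w].
In Python, from rig import robot gives the robot as it stands.
- The arm moves only by the tool send_rows, never from a script. Its argument "deltas" is text: rows parted by semicolons, each of 7 numbers parted by spaces: the shift along the tool's x, y, z in mm, then the turn, a rotation vector about the tool's x, y, z in degrees, then the opening, from 0 (shut) to 1 (fully open). A call has 1 to 10 rows; each row shifts and turns the commanded pose from where the row before left it, along the tool's axes as they then stand; what a row does not reach is not made up. A row lasts 1/8 s, in which the tool goes at most 62.5 mm and 10.7 degrees, less where a joint would pass 70% of its speed; a pose out of reach is approached as far as the arm can. A call is refused whole if a number of a shift passes 62.5 or a number of a turn 10.7, either way. A call with a gripper value outside its range is refused whole. The fingers move at their own pace and stop on an object; "newtons" is the grip in N (left out, the last holds). Time passes only in rows, so rows that do not move let the fingers close. It gives the time, the measured TCP pose, the force, the opening and the grip force at its end, in the units of the state.
- robot.get_obs(): the state, without advancing time (a new reading comes with each control period).
- robot.camera(name): name is "side" or "top" or "wrist"; returns a dict with "image" (384x512x3 uint8, red, green, blue), "depth" (384x512 float32, m along the optical axis (not along the pixel's ray), 0 where there is no reading), "fovy" (degrees; the focal length in pixels is half the picture's height over the tangent of half this angle, whatever the lens; pixels are square), "cx", "cy" (the principal point, pixels), "rvec" (rotation vector, rad) and "tvec" (3), from world to camera coordinates, as OpenCV has them. Camera axes: x right, y down, z forward; pixel columns grow to the right and rows downward; lengths in m; the calibration is good to about 2 mm. A picture is of the moment at which its call begins.
- robot.hand_in(): hands the job in; it is judged then, once.
Trained networks look in the newest picture that a camera, given by its name, has taken for a name from the list of things; names that differ only in an ending like _2 or _b are one class to them, and where a whole thing is asked for, a point or a joint stands for the part that bears it (a point fixed in the world has none). Each returns a list of dicts, best first, with "p" (0 to 1); they miss things now and then, are a little off and sometimes report something else, mostly with a low value. They report only what shows in the picture. A call takes as long as a camera call. They do not tell look-alikes from the thing itself.
- robot.find_in(camera, thing): "box" ([left, top, right, bottom] in pixels, round what is visible of it).
- robot.cut_out(camera, thing): "region" (384x512 bool, what is visible of it) and "box" ([left, top, right, bottom] in pixels, round what is visible of it).
The state is a dict: "time": time; "q": joint angles; "joint_velocities": joint speeds; "joint_torque": joint torques, N m; "position": TCP position; "tool_rot": TCP orientation; "ft_force": force on the tool from outside, world axes, zero at the start; "moment": the same for the moment, N m; "grip_width": finger opening in m; "grip_force": force on a finger pad.
Only numpy, scipy, OpenCV 4.12 (cv2) and the standard library are available. Lean on these libraries where they do the work, as an engineer would, in place of code of your own. Each camera call takes 0.05 s, during which the arm holds its last target. There are 200 camera calls.

## Working session

There is one attempt and no reset: what is moved stays moved. The work goes in short steps, Python scripts to look and compute and a tool call to move; the robot and the scene stay as the last step left them, time stands still between calls to the robot, and variables do not carry over. Pictures are saved under pics/ and viewed, at most 10 in all, crops included, and the job is handed in when it is done.

Besides the shell and the picture viewer there is one more tool, called after ">>>" as a command line: name --argument value ..., lists and objects as JSON in quotes. send_rows: Moves the arm, as the interface text tells. Its arguments: {"type":"object","properties":{"deltas":{"type":"string"},"newtons":{"type":"number"}},"required":["deltas"]}

```bash
mkdir -p pics; ls
cat > h.py <<'E'
import numpy as np,cv2
from scipy.spatial.transform import Rotation as R
from rig import robot
def cam(n,save=None):
    c=robot.camera(n)
    if save: cv2.imwrite('pics/'+save,c['image'][:,:,::-1])
    return c
def cloud(c):
    h,w=c['depth'].shape; f=h/2/np.tan(np.radians(c['fovy'])/2)
    u,v=np.meshgrid(np.arange(w),np.arange(h)); d=c['depth']
    P=np.stack([(u-c['cx'])/f*d,(v-c['cy'])/f*d,d],-1)
    M=cv2.Rodrigues(np.array(c['rvec'],float))[0]
    W=(P-np.array(c['tvec']).ravel())@M
    W[d==0]=np.nan
    return W
def proj(c,p):
    h=c['depth'].shape[0]; f=h/2/np.tan(np.radians(c['fovy'])/2)
    M=cv2.Rodrigues(np.array(c['rvec'],float))[0]
    q=np.atleast_2d(p)@M.T+np.array(c['tvec']).ravel()
    return np.c_[q[:,0]/q[:,2]*f+c['cx'],q[:,1]/q[:,2]*f+c['cy']]
def state():
    o=robot.get_obs(); print(o['time'],np.round(o['position'],4),np.round(R.from_quat(o['tool_rot']).as_matrix(),3).tolist(),np.round(o['ft_force'],1),o['grip_width'],o['grip_force']); return o
E
python3 - <<'E'
from h import *
np.set_printoptions(suppress=True,precision=3)
state()
a=[]
for n in ['top','side']:
    c=cam(n); a.append(c['image'][:,:,::-1]); W=cloud(c)
    np.savez('/tmp/'+n,W=W,img=c['image'],rvec=c['rvec'],tvec=c['tvec'],fovy=c['fovy'],cx=c['cx'],cy=c['cy'])
    print(n,c['fovy'],c['tvec'])
    for t in ['caddy','parked_jar','empty_bay','stand','post','handle','mug_near','capsule']:
        for r in robot.cut_out(n,t)[:5]:
            p=W[r['region']]; p=p[~np.isnan(p[:,0])]
            print(t,round(r['p'],2),np.round(r['box']),np.median(p,0),np.percentile(p,98,axis=0)) if len(p) else print(t,r['p'],'nodepth')
    cv2.imwrite(f'pics/{n}0.png',c['image'][:,:,::-1])
E
```

```text
pics
0.0 [ 0.142 -0.608  0.291] [[0.974, 0.228, -0.0], [0.228, -0.974, 0.002], [0.0, -0.002, -1.0]] [ 0.3 -0.4  0.2] 0.08755684162306213 0.0
top 50.36637298222958 [0.03  0.577 1.117]
caddy 0.96 [173. 160. 230. 248.] [0.546 0.175 0.012] [0.672 0.253 0.064]
caddy 0.4 [336. 216. 377. 253.] [ 0.466 -0.207  0.154] [ 0.515 -0.18   0.162]
parked_jar 0.8 [184. 190. 209. 207.] [0.557 0.176 0.156] [0.578 0.203 0.161]
empty_bay 0.61 [206. 220. 223. 240.] [0.474 0.15  0.012] [0.496 0.172 0.017]
stand 0.76 [310. 192. 363. 248.] [ 0.507 -0.186  0.011] [ 0.566 -0.132  0.067]
post 0.95 [335. 215. 377. 250.] [ 0.468 -0.207  0.154] [ 0.515 -0.18   0.162]
handle 0.89 [335. 213. 374. 251.] [ 0.466 -0.208  0.153] [ 0.515 -0.18   0.162]
mug_near 0.82 [260. 109. 288. 149.] [ 0.755 -0.017  0.03 ] [0.794 0.019 0.096]
mug_near 0.68 [334. 217. 377. 250.] [ 0.468 -0.208  0.154] [ 0.515 -0.18   0.162]
capsule 0.78 [263. 248. 282. 270.] [ 0.405 -0.013  0.032] [0.427 0.011 0.036]
side 49.778047680933035 [0.5   0.221 0.923]
caddy 0.74 [178. 230. 290. 290.] [0.526 0.22  0.015] [0.674 0.264 0.065]
caddy 0.42 [295. 17
[... 198 characters left out ...]
675 0.265 0.065]
empty_bay 0.44 [260. 248. 278. 261.] [0.475 0.153 0.013] [0.496 0.175 0.016]
stand 0.97 [294. 178. 339. 207.] [ 0.507 -0.169  0.012] [ 0.557 -0.124  0.059]
stand 0.6 [259. 249. 278. 260.] [0.476 0.152 0.013] [0.498 0.174 0.016]
post 0.67 [312. 146. 342. 180.] [ 0.471 -0.193  0.144] [ 0.515 -0.175  0.161]
handle 0.55 [185. 213. 208. 253.] [0.631 0.229 0.072] [0.657 0.239 0.109]
handle 0.54 [317. 144. 342. 180.] [ 0.473 -0.199  0.136] [ 0.603 -0.175  0.161]
handle 0.3 [312. 220. 332. 240.] [0.4   0.002 0.032] [0.424 0.016 0.035]
mug_near 0.64 [195. 172. 235. 203.] [0.739 0.004 0.072] [0.817 0.026 0.097]
capsule 0.77 [312. 220. 334. 240.] [0.401 0.002 0.032] [0.425 0.015 0.035]
```

```bash
python3 -c "
import cv2,numpy as np
a=cv2.imread('pics/top0.png');b=cv2.imread('pics/side0.png')
a=cv2.resize(a[90:290,140:400],None,fx=3,fy=3,interpolation=3);cv2.imwrite('pics/topc.png',a)
b=cv2.resize(b[120:310,150:410],None,fx=3,fy=3,interpolation=3);cv2.imwrite('pics/sidec.png',b)"
```

```text
(no output)
```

View pics/topc.png

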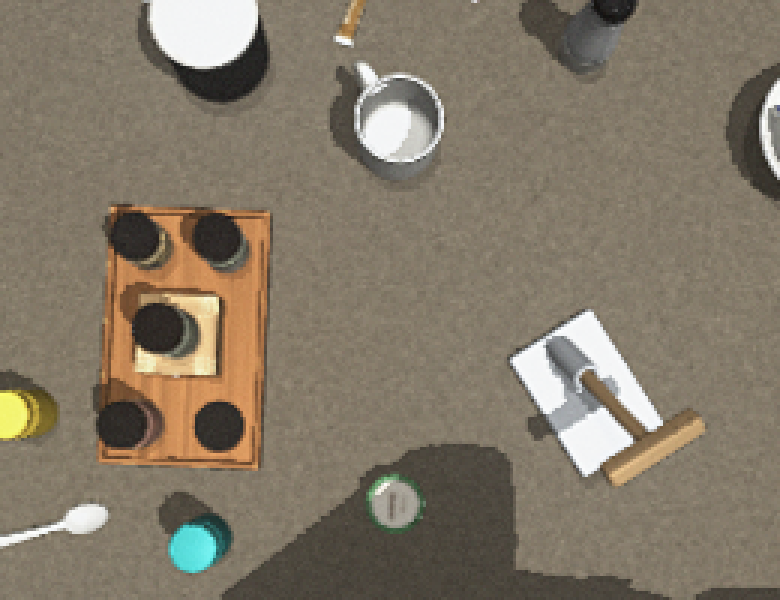

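View pics/sidec.png

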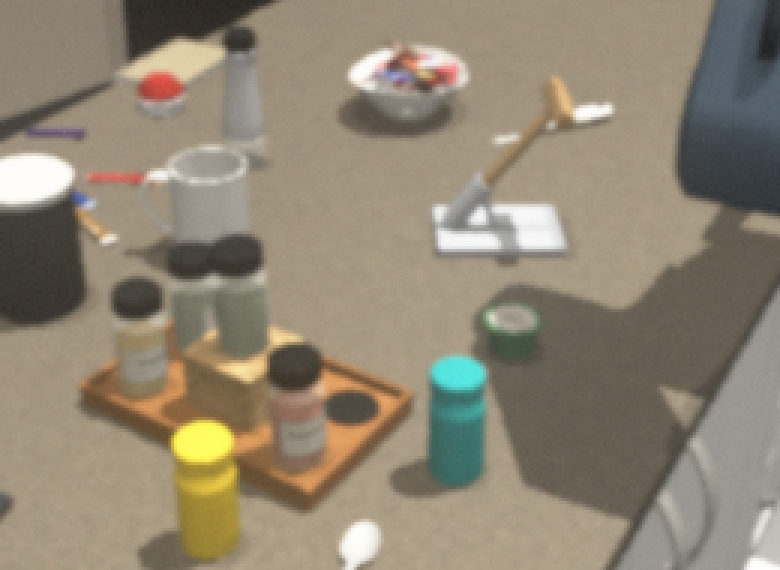

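Top view: the caddy spans about px 175–230 × 160–246. The parked jar's black cap is at about (193,200) on the pale block, the empty bay disc is at (213,231), and the T-post leans in the white stand at (350,230). The yellow and turquoise jars outside the tray are look-alikes. The parked jar can only be the black-capped one on the block. Next I fit the poses.

Run:
```python
import numpy as np,cv2
np.set_printoptions(suppress=True,precision=4)
for n in ['top','side']:
    W=np.load(f'/tmp/{n}.npz')['W']; img=np.load(f'/tmp/{n}.npz')['img'].astype(int)
    P=W.reshape(-1,3);C=img.reshape(-1,3)
    def box(x0,x1,y0,y1,z0,z1,extra=None):
        m=(P[:,0]>x0)&(P[:,0]<x1)&(P[:,1]>y0)&(P[:,1]<y1)&(P[:,2]>z0)&(P[:,2]<z1); return m
    print(n)
    m=box(.40,.72,.08,.29,.007,.03)&(C[:,0]>C[:,2]+25)
    r=cv2.minAreaRect(P[m][:,:2].astype(np.float32));print('tray',r)
    m=box(.5,.6,.12,.25,.058,.068); r=cv2.minAreaRect(P[m][:,:2].astype(np.float32));print('block',r)
    m=box(.5,.6,.12,.25,.150,.17); print('cap',m.sum(),cv2.minEnclosingCircle(P[m][:,:2].astype(np.float32)),P[m].mean(0))
    m=box(.42,.53,.11,.20,.009,.02)&(C.max(1)<60); print('disc',m.sum(),cv2.minEnclosingCircle(P[m][:,:2].astype(np.float32)),P[m].mean(0))
    m=box(.4,.62,-.3,-.1,.008,.017); r=cv2.minAreaRect(P[m][:,:2].astype(np.float32));print('plate',r)
    m=box(.38,.60,-.29,-.12,.1,.2); Q=P[m]; 
    b=Q[Q[:,2]>.135]; r=cv2.minAreaRect(b[:,:2].astype(np.float32));print('bar',len(b),r,b.mean(0),b.max(0),b.min(0))
    for z in [.04,.06,.08,.09,.1,.11,.12,.13]:
        m=box(.40,.60,-.27,-.12,z-.005,z+.005); print(z,m.sum(),P[m].mean(0))
    for nme,bx in dict(jars1=(.6,.7,.13,.2),jars2=(.6,.7,.2,.26),j3=(.43,.52,.18,.25)).items():
        m=box(*bx,.10,.115); print(nme,m.sum(),cv2.minEnclosingCircle(P[m][:,:2].astype(np.float32)) if m.sum() else 0)
```

```text
top
tray ((0.55780029296875, 0.1822139471769333), (0.1507144570350647, 0.24057842791080475), 87.34671783447266)
block ((0.5577258467674255, 0.18217219412326813), (0.07266439497470856, 0.07194779813289642), 87.10994720458984)
cap 231 ((0.5581846237182617, 0.1836308240890503), 0.021163666620850563) [0.558  0.183  0.1574]
disc 181 ((0.47504478693008423, 0.1511920988559723), 0.022175995633006096) [0.475  0.151  0.0123]
plate ((0.503021776676178, -0.19106999039649963), (0.12893643975257874, 0.08987201750278473), 32.0367546081543)
bar 381 ((0.4616471529006958, -0.21699649095535278), (0.031254202127456665, 0.08964568376541138), 32.84122848510742) [ 0.4592 -0.2173  0.1547] [ 0.4898 -0.1769  0.1636] [ 0.4272 -0.2589  0.1356]
0.04 26 [ 0.5372 -0.1676  0.0398]
0.06 49 [ 0.5227 -0.1778  0.0603]
0.08 20 [ 0.5081 -0.1874  0.0802]
0.09 21 [ 0.5009 -0.1917  0.0909]
0.1 17 [ 0.4946 -0.195   0.1004]
0.11 24 [ 0.4881 -0.2     0.1106]
0.12 17 [ 0.4803 -0.203   0.1212]
0.13 20 [ 0.4756 -0.2071  0.1301]
jars1 200 ((0.6397268176078796, 0.1641996204853058), 0.03746728226542473)
jars2 179 ((0.640195071697235
[... 657 characters left out ...]
3729438781738, 0.09088736772537231), 32.33100891113281) [ 0.4552 -0.2043  0.1535] [ 0.4873 -0.1738  0.162 ] [ 0.4279 -0.2557  0.1356]
0.04 40 [ 0.5279 -0.1662  0.0398]
0.06 38 [ 0.5191 -0.1711  0.0601]
0.08 20 [ 0.5044 -0.184   0.0804]
0.09 19 [ 0.4988 -0.1877  0.0902]
0.1 15 [ 0.4915 -0.1919  0.0999]
0.11 19 [ 0.4853 -0.1955  0.1104]
0.12 20 [ 0.4779 -0.2002  0.12  ]
0.13 20 [ 0.4721 -0.2037  0.1297]
jars1 123 ((0.6414072513580322, 0.16530026495456696), 0.03532317280769348)
jars2 149 ((0.6417504549026489, 0.21638797223567963), 0.021976957097649574)
j3 201 ((0.4797114133834839, 0.22698283195495605), 0.021832948550581932)<stdin>:13: RuntimeWarning: Mean of empty slice.
  ret = um.true_divide(
```

>>> send_rows --deltas "36 -42 2 0 0 0 1;36 -42 2 0 0 0 1;36 -42 2 0 0 0 1;36 -42 2 0 0 0 1;36 -42 2 0 0 0 1;36 -42 2 0 0 0 1;36 -42 2 0 0 0 1;36 -42 2 0 0 0 1;36 -42 2 0 0 0 1;36 -42 2 0 0 0 1"

```text
time: 2.15
position: [0.3982, -0.1162, 0.2726]
tool_rot: [0.993, 0.114, 0.001, 0.0]
ft_force: [0.8, -0.3, 0.0]
grip_width: 0.0873
grip_force: 0.0
```

>>> send_rows --deltas "36 -42 2 0 0 0 1;36 -42 2 0 0 0 1;36 -42 2 0 0 0 1;36 -42 2 0 0 0 1;0 0 0 0 0 -10.5 1;0 0 0 0 0 -10.5 1;0 0 0 0 0 -10.5 1;0 0 0 0 0 -10.5 1;0 0 0 0 0 -10.5 1;0 0 0 0 0 -10.5 1"

```text
time: 3.4
position: [0.4993, 0.0788, 0.2644]
tool_rot: [0.785, 0.619, 0.0, 0.0]
ft_force: [-0.4, 0.5, 0.5]
grip_width: 0.087
grip_force: 0.0
```

```bash
cat >> h.py <<'E'
np.set_printoptions(suppress=True,precision=4)
def to(pos,xyaw=None,Rt=None):
    o=state(); Rc=R.from_quat(o['tool_rot'])
    if Rt is None:
        a=np.radians(xyaw); x=np.array([np.cos(a),np.sin(a),0]); z=np.array([0,0,-1.]); Rt=R.from_matrix(np.c_[x,np.cross(z,x),z])
    d=np.array(pos)-o['position']
    print('turn deg',np.round(np.degrees((Rc.inv()*Rt).as_rotvec()),1),'shift now-frame',np.round(Rc.inv().apply(d)*1e3,1),'target-frame',np.round(Rt.inv().apply(d)*1e3,1),'q',np.round(o['q'],2))
E
python3 - <<'E'
from h import *
to([.557,.184,.26],87.3)
c=cam('wrist','w1.png'); W=cloud(c); P=W.reshape(-1,3)
m=(P[:,2]>.152)&(P[:,2]<.17)&(abs(P[:,0]-.557)<.05)&(abs(P[:,1]-.185)<.05)
print(m.sum(),P[m].mean(0),cv2.minEnclosingCircle(P[m][:,:2].astype(np.float32)))
E
```

```text
3.4 [0.4993 0.0788 0.2644] [[0.233, 0.972, 0.0], [0.972, -0.233, -0.0], [0.0, 0.0, -1.0]] [-0.4  0.5  0.5] 0.08700326916553212 0.0
turn deg [  0.   -0.  -10.8] shift now-frame [115.7  31.6   4.4] target-frame [107.8  52.7   4.4] q [-0.06  0.41  1.76 -0.    0.98  0.17]
3810 [0.5587 0.1826 0.1597] ((0.5600368976593018, 0.18478429317474365), 0.021207060664892197)
```

>>> send_rows --deltas "0 0 0 0 0 -10.6 1;36 18.2 0 0 0 0 1;36 18.2 0 0 0 0 1;36 18.2 0 0 0 0 1;0 0 24 0 0 0 1;0 0 24 0 0 0 1;0 0 23 0 0 0 1;0 0 0 0 0 0 1"

```text
time: 4.45
position: [0.5587, 0.1834, 0.1916]
tool_rot: [0.727, 0.686, -0.002, -0.001]
ft_force: [-1.3, -0.7, -0.4]
grip_width: 0.0869
grip_force: 0.0
```

Run:
```python
from h import *
to([.559,.1845,.193],87.3)
```

```text
4.45 [0.5587 0.1834 0.1916] [[0.058, 0.998, -0.004], [0.998, -0.058, -0.001], [-0.001, -0.004, -1.0]] [-1.3 -0.7 -0.4] 0.08694180534823641 0.0
turn deg [-0.2  0.  -0.6] shift now-frame [ 1.1  0.3 -1.4] target-frame [ 1.1  0.3 -1.4] q [0.13 0.61 1.61 0.   0.92 0.19]
```

>>> send_rows --deltas "0 0 0 0 0 0 0;0 0 0 0 0 0 0;0 0 0 0 0 0 0;0 0 0 0 0 0 0;0 0 0 0 0 0 0;0 0 0 0 0 0 0" --newtons 25

```text
time: 5.2
position: [0.5597, 0.1836, 0.1934]
tool_rot: [0.727, 0.687, -0.0, -0.0]
ft_force: [-0.0, -0.3, 2.0]
grip_width: 0.042
grip_force: 25.0
```

>>> send_rows --deltas "0 0 -15 0 0 0 0;0 0 -15 0 0 0 0;0 0 0 0 0 0 0"

```text
time: 5.58
position: [0.561, 0.1838, 0.2253]
tool_rot: [0.727, 0.687, 0.002, 0.001]
ft_force: [-0.0, -0.3, -1.1]
grip_width: 0.042
grip_force: 24.9
```

Run:
```python
from h import *
to([.475,.152,.22],87.3)
```

```text
5.575 [0.561  0.1838 0.2253] [[0.056, 0.998, 0.004], [0.998, -0.056, 0.001], [0.001, 0.004, -1.0]] [-0.  -0.3 -1.1] 0.041955453430765496 24.93919472792186
turn deg [ 0.3 -0.  -0.5] shift now-frame [-36.5 -84.1   4.9] target-frame [-35.8 -84.4   5.3] q [0.13 0.56 1.59 0.   0.99 0.18]
```

>>> send_rows --deltas "-18 -42 -15 0 0 -0.5 0;0 0 0 0 0 0 0"

```text
time: 5.82
position: [0.5133, 0.1674, 0.2385]
tool_rot: [0.724, 0.69, -0.002, -0.001]
ft_force: [-0.0, 0.7, -1.8]
grip_width: 0.0421
grip_force: 24.9
```

Run:
```python
from h import *
c=cam('wrist','w2.png'); W=cloud(c); P=W.reshape(-1,3); C=c['image'].reshape(-1,3).astype(int)
r=robot.cut_out('wrist','empty_bay')
for a in r[:2]:
    p=P[a['region'].ravel()]; print(a['p'],a['box'],np.nanmean(p,0),np.nanmin(p,0),np.nanmax(p,0))
m=(P[:,2]>.058)&(P[:,2]<.068)&(abs(P[:,0]-.557)<.06)&(abs(P[:,1]-.185)<.06)
print('block',m.sum(),cv2.minAreaRect(P[m][:,:2].astype(np.float32)))
to([.475,.152,.22],87.3)
```

```text
0.89 [194.2, 170.8, 231.0, 212.2] [0.4708 0.1547 0.0143] [0.4519 0.1281 0.0117] [0.4953 0.1748 0.0163]
block 4817 ((0.5462036728858948, 0.19086486101150513), (0.08533928543329239, 0.10070081800222397), 86.8139877319336)
5.925 [0.517  0.1679 0.2386] [[0.048, 0.999, 0.001], [0.999, -0.048, 0.0], [0.0, 0.001, -1.0]] [ 0.1  0.1 -1.5] 0.04226022922903859 24.939587034168653
turn deg [ 0.1 -0.  -0. ] shift now-frame [-17.9 -41.2  18.6] target-frame [-17.9 -41.2  18.6] q [0.11 0.49 1.69 0.   0.96 0.16]
```

View pics/w2.png

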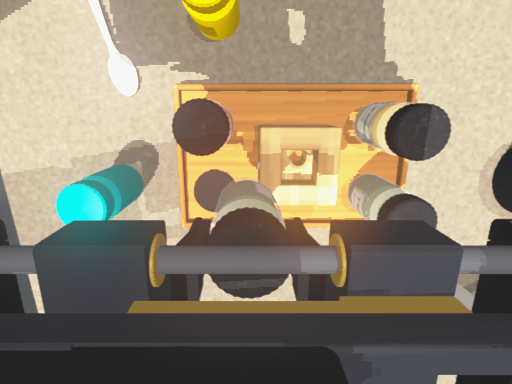

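Run:
```python
from h import *
c=cam('wrist'); W=cloud(c); P=W.reshape(-1,3); C=c['image'].reshape(-1,3).astype(int)
np.savez('/tmp/w2',W=W,img=c['image'])
m=(P[:,2]>.007)&(P[:,2]<.03)&(abs(P[:,0]-.557)<.16)&(abs(P[:,1]-.185)<.11)&(C[:,0]>C[:,2]+40)
print('tray',m.sum(),cv2.minAreaRect(P[m][:,:2].astype(np.float32)),np.percentile(P[m],[1,99],axis=0))
img=c['image'][:,:,::-1][110:215,160:430]
cv2.imwrite('pics/w2c.png',cv2.resize(img,None,fx=2.9,fy=2.9,interpolation=2))
Z=W[140:195:3,270:330:3,2]; print((Z*1000).round().astype(int))
```

```text
tray 15751 ((0.5591729879379272, 0.18323218822479248), (0.14857490360736847, 0.23959387838840485), 87.24185180664062) [[0.4409 0.1121 0.0111]
 [0.6767 0.2597 0.0259]]
[[                  66                   65                   64
                    65                   66                   65
                    65                   65                   64
                    66                   65                   66
                    65                   64                   65
                    65                   65                   65
                    66                   66]
 [                  65                   66                   65
                    65                   66                   65
                    64                   64                   66
                    64                   65                   66
                    67                   65                   65
                    66                   64                   64
                    64                   65]
 [                  65                   65                   6
[... 6692 characters left out ...]
      65                   66
                    64                   65                   65
                    65                   65                   64
                    64                   64]
 [                 142                  116                   64
                    64                   66                   65
                    65                   63                   64
                    65                   65                   65
                    65                   64                   66
                    65                   66                   64
                    65                   66]]<stdin>:8: RuntimeWarning: invalid value encountered in cast
```

View pics/w2c.png

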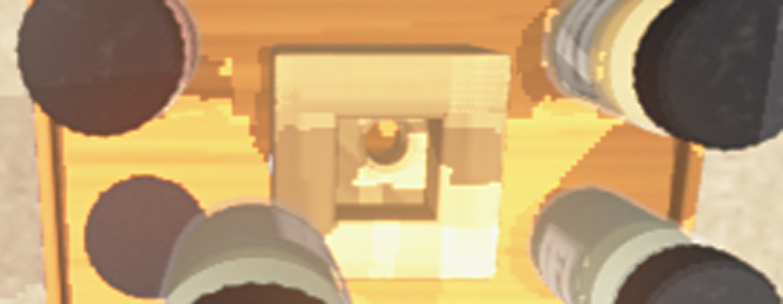

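>>> send_rows --deltas "-9.5 -20.6 0 0 0 0 0;-9.5 -20.6 0 0 0 0 0;0 0 22 0 0 0 0;0 0 22 0 0 0 0;0 0 22 0 0 0 0;0 0 16 0 0 0 0;0 0 0 0 0 0 0"

```text
time: 6.85
position: [0.4752, 0.151, 0.155]
tool_rot: [0.724, 0.69, -0.001, -0.001]
ft_force: [1.2, 0.9, -0.6]
grip_width: 0.0419
grip_force: 24.9
```

Run:
```python
from h import *
to([.475,.151,.143],87.3)
```

```text
6.85 [0.4752 0.151  0.155 ] [[0.048, 0.999, -0.002], [0.999, -0.048, -0.0], [-0.0, -0.002, -1.0]] [ 1.2  0.9 -0.6] 0.0419278310250413 24.93987479188945
turn deg [-0.1  0.  -0. ] shift now-frame [-0.  -0.2 12. ] target-frame [-0.  -0.2 12. ] q [0.08 0.58 1.86 0.   0.7  0.13]
```

>>> send_rows --deltas "0 0 4 0 0 0 0;0 0 4 0 0 0 0;0 0 2 0 0 0 0;0 0 0 0 0 0 0"

```text
time: 7.35
position: [0.4748, 0.151, 0.1464]
tool_rot: [0.724, 0.69, 0.0, 0.0]
ft_force: [0.1, 0.9, -1.1]
grip_width: 0.042
grip_force: 24.9
```

>>> send_rows --deltas "0 0 1.5 0 0 0 0;0 0 0 0 0 0 0"

```text
time: 7.6
position: [0.4748, 0.1509, 0.1448]
tool_rot: [0.724, 0.69, -0.0, -0.0]
ft_force: [-0.8, -0.9, -1.4]
grip_width: 0.0424
grip_force: 24.9
```

>>> send_rows --deltas "0 0 1.5 0 0 0 0;0 0 0 0 0 0 0"

```text
time: 7.85
position: [0.4749, 0.1509, 0.1437]
tool_rot: [0.724, 0.69, 0.0, 0.0]
ft_force: [-0.3, -0.2, 2.3]
grip_width: 0.042
grip_force: 25.0
```

>>> send_rows --deltas "0 0 1 0 0 0 0;0 0 0 0 0 0 0"

```text
time: 8.1
position: [0.4749, 0.1509, 0.1435]
tool_rot: [0.724, 0.69, 0.0, 0.0]
ft_force: [-3.2, -1.6, 12.3]
grip_width: 0.042
grip_force: 25.1
```

>>> send_rows --deltas "0 0 -0.7 0 0 0 0;0 0 0 0 0 0 0.62;0 0 0 0 0 0 0.62;0 0 0 0 0 0 0.62;0 0 -10 0 0 0 0.62;0 0 -30 0 0 0 0.62;0 0 -40 0 0 0 0.62;10 40 -20 0 0 0 0.62;0 20 0 0 0 0 0.62;0 0 0 0 0 0 0.62"

```text
time: 9.35
position: [0.5365, 0.158, 0.2438]
tool_rot: [0.724, 0.69, 0.001, 0.001]
ft_force: [0.5, -0.3, -0.3]
grip_width: 0.0538
grip_force: 0.0
```

Run:
```python
from h import *
o=state()
c=cam('wrist','w3.png'); W=cloud(c); P=W.reshape(-1,3); C=c['image'].reshape(-1,3).astype(int)
def rect(m): return cv2.minAreaRect(P[m][:,:2].astype(np.float32))
near=(abs(P[:,0]-.5585)<.05)&(abs(P[:,1]-.184)<.05)
print('block',rect(near&(abs(P[:,2]-.0645)<.003)))
well=(abs(P[:,0]-.5585)<.022)&(abs(P[:,1]-.184)<.022)
fl=well&(abs(P[:,2]-.0405)<.0025); print('floor',fl.sum(),rect(fl))
# rays to z=.04 for pixels seeing below .036
M=cv2.Rodrigues(np.array(c['rvec'],float))[0]; cp=-M.T@np.array(c['tvec']).ravel()
deep=(abs(P[:,0]-.5585)<.03)&(abs(P[:,1]-.184)<.03)&(P[:,2]<.035)
D=P[deep]; t=(.038-cp[2])/(D[:,2]-cp[2]); H=cp+(D-cp)*t[:,None]
print('cam',cp,'hole',len(H),H.mean(0),cv2.minEnclosingCircle(H[:,:2].astype(np.float32)))
fx=[np.percentile(P[well&(abs(P[:,2]-.064)<.003)][:,i],[0,100]) for i in (0,1)]
for nme,bx in dict(new=(.475,.1515),j3=(.48,.225),j1=(.64,.145),j2=(.64,.215),par=(.558,.184)).items():
    m=(abs(P[:,0]-bx[0])<.035)&(abs(P[:,1]-bx[1])<.03)&(P[:,2]>.103)&(P[:,2]<.117); print(nme,m.sum(),cv2.minEnclosingCircle(P[m][:,:2].astype(np.float32)) if m.sum() else 0)
img=c['image'][:,:,::-1]; cv2.imwrite('pics/w3c.png',cv2.resize(img,None,fx=1.5,fy=1.5))
```

```text
9.35 [0.5365 0.158  0.2438] [[0.048, 0.999, 0.002], [0.999, -0.048, 0.0], [0.0, 0.002, -1.0]] [ 0.5 -0.3 -0.3] 0.053789333742040285 0.0
block ((0.5596095323562622, 0.18319296836853027), (0.07194487750530243, 0.07206397503614426), 87.22235870361328)
floor 796 ((0.560150682926178, 0.18182405829429626), (0.030025621876120567, 0.03136391565203667), 87.50128936767578)
cam [0.5391 0.2281 0.3369] hole 186 [0.5627 0.1873 0.038 ] ((0.561145544052124, 0.18496419489383698), 0.011536870151758194)
new 1935 ((0.47242677211761475, 0.15136782824993134), 0.021557508036494255)
j3 2558 ((0.4803946316242218, 0.22520135343074799), 0.02122551016509533)
j1 1516 ((0.6409285068511963, 0.1428494155406952), 0.021057238802313805)
j2 2563 ((0.6424064636230469, 0.21375583112239838), 0.021219991147518158)
par 0 0
```

View pics/w3c.png

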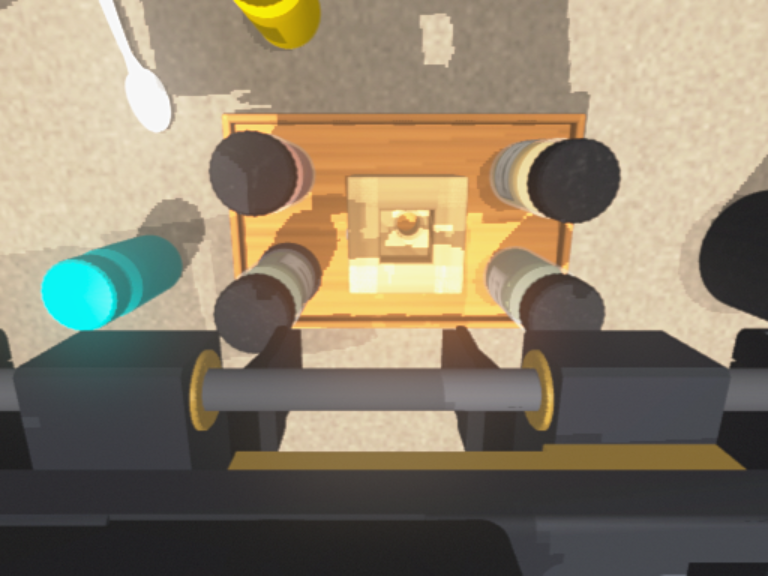

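>>> send_rows --deltas "-52 -14.6 -6 0 0 0 0.6;-52 -14.6 -6 0 0 0 0.6;-52 -14.6 -6 0 0 0 0.6;-52 -14.6 -6 0 0 0 0.6;-52 -14.6 -6 0 0 0 0.6;-52 -14.6 -6 0 0 0 0.6;-52 -14.6 0 0 0 0 0.6;0 0 0 0 0 -10.6 0.6;0 0 0 0 0 -10.6 0.6;0 0 0 0 0 -10.6 0.6"

```text
time: 10.65
position: [0.414, -0.1995, 0.2784]
tool_rot: [0.505, 0.863, 0.0, -0.002]
ft_force: [-0.2, 0.4, 0.2]
grip_width: 0.0522
grip_force: 0.0
```

```bash
cat > t.py <<'E'
from h import *
a=np.radians(32.2); s,cc=np.sin(np.radians(35)),np.cos(np.radians(35))
d=np.array([np.cos(a),np.sin(a),0]); z=s*d+np.array([0,0,-cc]); x=np.array([-np.sin(a),np.cos(a),0])
Rt=R.from_matrix(np.c_[x,np.cross(z,x),z])
E
python3 - <<'E'
from t import *
h=np.array([.462,-.2145,.151])
to(h-.121*z,Rt=Rt)
E
```

```text
10.65 [ 0.414  -0.1995  0.2784] [[-0.491, 0.871, -0.003], [0.871, 0.491, 0.002], [0.003, -0.001, -1.0]] [-0.2  0.4  0.2] 0.05218369478620755 0.0
turn deg [-35.1   0.7  -2.8] shift now-frame [-40.1 -34.8  28.1] target-frame [-38.3 -46.3   2. ] q [-0.69  0.33  1.85  0.    0.97 -1.21]
```

>>> send_rows --deltas "0 0 0 -8.8 0 -2.8 0.6;0 0 0 -8.8 0 0 0.6;0 0 0 -8.8 0 0 0.6;0 0 0 -8.7 0 0 0.6;-19 -23 0 0 0 0 0.6;-19 -23 0 0 0 0 0.6;0 0 0 0 0 0 0.6"

```text
time: 11.52
position: [0.4031, -0.2532, 0.2518]
tool_rot: [0.464, 0.833, 0.263, 0.147]
ft_force: [-0.5, 1.0, -0.6]
grip_width: 0.0525
grip_force: 0.0
```

Run:
```python
from t import *
h=np.array([.462,-.2145,.151])
to(h-.121*z,Rt=Rt)
c=cam('wrist','w4.png'); W=cloud(c); P=W.reshape(-1,3)
# post-frame coordinates (tool target axes) relative to h
Q=(P-h)@Rt.as_matrix()
m=(abs(Q[:,0])<.06)&(abs(Q[:,1])<.03)&(Q[:,2]>-.016)&(Q[:,2]<.0)
top=m&(Q[:,2]<-.006)
print('bar n',m.sum(),'top face z',np.median(Q[top][:,2])); 
r=cv2.minAreaRect(Q[top][:,:2].astype(np.float32)); print(r)
sh=(abs(Q[:,0])<.03)&(abs(Q[:,1])<.03)&(Q[:,2]>.02)&(Q[:,2]<.08)
for z0 in (.03,.05,.07):
    k=sh&(abs(Q[:,2]-z0)<.006); print(z0,k.sum(),Q[k].mean(0) if k.sum() else 0)
img=c['image'][:,:,::-1]; cv2.imwrite('pics/w4c.png',img)
```

```text
11.525 [ 0.4031 -0.2532  0.2518] [[-0.526, 0.696, 0.49], [0.851, 0.431, 0.302], [-0.001, 0.575, -0.818]] [-0.5  1.  -0.6] 0.05253637662973635 0.0
turn deg [ 0.1  0.3 -0.4] shift now-frame [ 1.3 -0.1  2. ] target-frame [ 1.3 -0.1  2. ] q [-1.1   0.42  1.98  0.77  0.96 -2.19]
bar n 2481 top face z -0.011292865865421595
((0.005848530679941177, -0.003981774672865868), (0.017789555713534355, 0.0749770849943161), 89.94550323486328)
0.03 0 0
0.05 0 0
0.07 0 0
```

View pics/w4c.png

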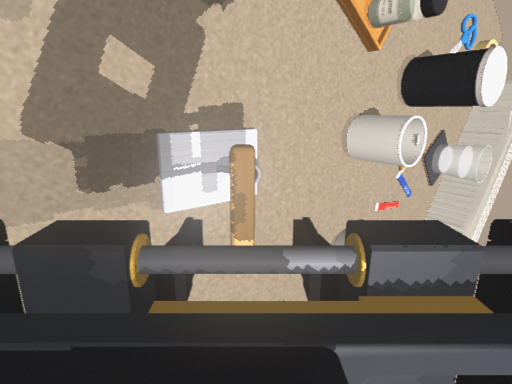

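>>> send_rows --deltas "0 -3 0 0 0 -0.3 0.6;0 0 24 0 0 0 0.6;0 0 24 0 0 0 0.6;0 0 15 0 0 0 0.6;0 0 8 0 0 0 0.6;0 0 0 0 0 0 0.6"

```text
time: 12.32
position: [0.4367, -0.2323, 0.1927]
tool_rot: [0.46, 0.835, 0.262, 0.148]
ft_force: [-0.2, 0.4, 0.0]
grip_width: 0.052
grip_force: 0.0
```

>>> send_rows --deltas "0 0 0 0 0 0 0;0 0 0 0 0 0 0;0 0 0 0 0 0 0;0 0 0 0 0 0 0;0 0 0 0 0 0 0;0 0 0 0 0 0 0" --newtons 15

```text
time: 13.08
position: [0.4367, -0.233, 0.193]
tool_rot: [0.461, 0.835, 0.262, 0.149]
ft_force: [-1.0, -0.7, 2.6]
grip_width: 0.0176
grip_force: 14.9
```

Run:
```python
from t import *
h=np.array([.462,-.2145,.151])
to(h-.051*z,Rt=Rt)
print(robot.get_obs()['moment'])
```

```text
13.075 [ 0.4367 -0.233   0.193 ] [[-0.531, 0.691, 0.49], [0.847, 0.438, 0.301], [-0.007, 0.575, -0.818]] [-1.  -0.7  2.6] 0.01762208325074624 14.890090059489012
turn deg [0.1 0.4 0.1] shift now-frame [2.2 1.6 1.3] target-frame [2.1 1.6 1.3] q [-1.01  0.55  2.01  0.91  0.82 -2.3 ]
[-0.0969  0.1026  0.0032]
```

>>> send_rows --deltas "0 0 0 0 0 0 0;0 0 -5 0 0 0 0;0 0 -10 0 0 0 0;0 0 -15 0 0 0 0;0 0 0 0 0 0 0" --newtons 55

```text
time: 13.7
position: [0.4215, -0.2426, 0.2184]
tool_rot: [0.461, 0.835, 0.261, 0.15]
ft_force: [-1.2, 0.5, -1.1]
grip_width: 0.0174
grip_force: 54.5
```

>>> send_rows --deltas "0 0 -15 0 0 0 0;0 0 -20 0 0 0 0;0 0 -20 0 0 0 0;0 0 0 0 0 0 0"

```text
time: 14.2
position: [0.3946, -0.2594, 0.2635]
tool_rot: [0.461, 0.835, 0.261, 0.15]
ft_force: [0.3, 0.1, -1.7]
grip_width: 0.0176
grip_force: 54.5
```

>>> send_rows --deltas "0 20 -29 0 0 0 0;0 20 -29 0 0 0 0;0 12 -16 0 0 0 0;0 0 0 8.7 0 0 0;0 0 0 8.7 0 0 0;0 0 0 8.7 0 0 0;0 0 0 8.8 0 0 0;0 0 0 0 0 0 0"

```text
time: 15.2
position: [0.3957, -0.2562, 0.3522]
tool_rot: [0.482, 0.876, 0.001, 0.003]
ft_force: [-0.4, -0.2, -1.3]
grip_width: 0.0173
grip_force: 54.5
```

Run:
```python
from h import *
to([.562,.1875,.335],177.3)
```

```text
15.2 [ 0.3957 -0.2562  0.3522] [[-0.535, 0.845, 0.007], [0.845, 0.535, -0.002], [-0.005, 0.005, -1.0]] [-0.4 -0.2 -1.3] 0.017282031388957828 54.50626295583788
turn deg [  0.1   0.4 -55. ] shift now-frame [286.  377.8  17.6] target-frame [-145.2  451.1   17.2] q [-0.81  0.24  1.73  0.    1.17 -1.38]
```

>>> send_rows --deltas "31 41 0 0 0 0 0;31 41 0 0 0 0 0;31 41 0 0 0 0 0;31 41 0 0 0 0 0;31 41 0 0 0 0 0;31 41 0 0 0 0 0;31 41 0 0 0 0 0;31 41 0 0 0 0 0;30 40 0 0 0 0 0;0 0 0 0 0 0 0"

```text
time: 16.45
position: [0.5589, 0.1756, 0.351]
tool_rot: [0.482, 0.876, 0.001, 0.002]
ft_force: [0.2, -0.5, -1.6]
grip_width: 0.0173
grip_force: 54.5
```

>>> send_rows --deltas "0 0 0 0 0.4 -10.6 0;0 0 0 0 0 -10.6 0;0 0 0 0 0 -10.6 0;0 0 0 0 0 -10.6 0;0 0 0 0 0 -10.6 0;0 0 0 0 0 -2 0;0 0 0 0 0 0 0"

```text
time: 17.32
position: [0.5583, 0.1723, 0.3518]
tool_rot: [0.027, 1.0, 0.001, 0.0]
ft_force: [-0.1, -0.5, -0.3]
grip_width: 0.0173
grip_force: 54.5
```

Run:
```python
from h import *
to([.562,.1875,.335],177.3)
ht=[]
c0={n:cam(n) for n in ('side','top')}
for n in ('side','top'):
    c=c0[n]; P=cloud(c).reshape(-1,3); o=robot.get_obs()['position']
    near=(abs(P[:,0]-o[0])<.03)&(abs(P[:,1]-o[1])<.03)
    for z0 in (.15,.17,.19,.21,.23):
        k=near&(abs(P[:,2]-z0)<.01); print(n,z0,k.sum(),P[k].mean(0) if k.sum() else 0)
    if near.sum(): k=near&(P[:,2]>.1); print(np.percentile(P[k][:,2],[0,1,2,5]))
    W=cloud(c); 
    if n=='side': cv2.imwrite('pics/s5.png',cv2.resize(c['image'][110:300,160:350,::-1],None,fx=3,fy=3))
```

```text
17.325 [0.5583 0.1723 0.3518] [[-0.999, 0.054, 0.001], [0.054, 0.999, 0.002], [-0.001, 0.002, -1.0]] [-0.1 -0.5 -0.3] 0.01729634516760064 54.50478849350475
turn deg [ 0.1  0.1 -0.4] shift now-frame [-2.8 15.3 16.9] target-frame [-3.  15.4 16.8] q [ 0.11  0.41  1.47  0.    1.27 -1.41]
side 0.15 40 [0.5537 0.1816 0.15  ]
side 0.17 48 [0.5541 0.1809 0.1702]
side 0.19 46 [0.5533 0.1804 0.191 ]
side 0.21 46 [0.5531 0.1791 0.2105]
side 0.23 51 [0.5534 0.1782 0.2303]
[0.136  0.1516 0.163  0.1979]
top 0.15 0 0
top 0.17 0 0
top 0.19 0 0
top 0.21 0 0
top 0.23 0 0
[0.6039 0.6068 0.6082 0.6109]
```

View pics/s5.png

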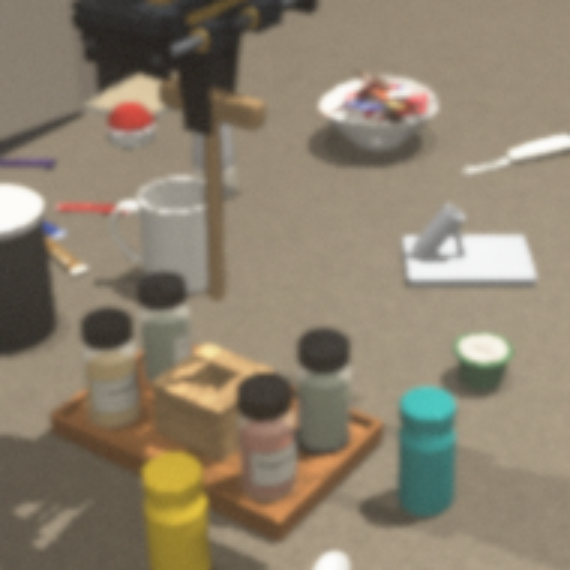

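Run:
```python
from h import *
c=cam('side'); W=cloud(c); P=W.reshape(-1,3); o=robot.get_obs()['position']
def lean(cx,cy,r,z0,z1,n):
    k=(np.hypot(P[:,0]-cx,P[:,1]-cy)<r)&(P[:,2]>z0)&(P[:,2]<z1); Q=P[k]
    f=lambda i:np.polyfit(Q[:,2],Q[:,i],1); print(n,k.sum(),'slope x,y deg',np.degrees([f(0)[0],f(1)[0]]))
lean(o[0],o[1],.025,.145,.235,'post')
lean(.475,.1515,.028,.03,.075,'jar new'); lean(.48,.225,.028,.03,.075,'jar3'); lean(.642,.214,.028,.03,.075,'jar2')
lean(.405,.24,.05,.03,.07,'?')
# wrist view of shaft
w=cam('wrist'); Q=cloud(w).reshape(-1,3)
k=(np.hypot(Q[:,0]-o[0],Q[:,1]-o[1])<.03)&(Q[:,2]>.125)&(Q[:,2]<.24); print('wrist pts',k.sum())
if k.sum()>10:
    for z in (.14,.17,.20,.23):
        j=k&(abs(Q[:,2]-z)<.012); print(z,j.sum(),Q[j].mean(0),np.percentile(Q[j],[2,98],axis=0)[:,:2].tolist() if j.sum() else 0)
np.savez('/tmp/w5',img=w['image'])
cv2.imwrite('pics/w5.png',w['image'][:,:,::-1])
# vertical reference line in side image vs shaft pixel columns
for z in (.14,.17,.20,.23):
    uv=proj(c,[o[0],o[1],z])[0]; row=int(round(uv[1])); reg=W[row,:,:]
    cols=np.where((np.hypot(reg[:,0]-o[0],reg[:,1]-o[1])<.03))[0]; print('z',z,'axis px',uv,'shaft cols',cols.min() if len(cols) else None,cols.max() if len(cols) else None)
```

```text
post 206 slope x,y deg [-0.3642 -1.8884]
jar new 269 slope x,y deg [1.1305 1.7613]
jar3 295 slope x,y deg [ 1.6941 -0.446 ]
jar2 263 slope x,y deg [-1.484  -2.8045]Traceback (most recent call last):
  File "<stdin>", line 8, in <module>
  File "<stdin>", line 5, in lean
  File "<stdin>", line 5, in <lambda>
    raise TypeError("expected non-empty vector for x")
TypeError: expected non-empty vector for x
```

Run:
```python
from h import *
o=robot.get_obs()['position']
c=cam('side'); W=cloud(c)
w=cam('wrist'); Q=cloud(w).reshape(-1,3)
k=(np.hypot(Q[:,0]-o[0],Q[:,1]-o[1])<.03)&(Q[:,2]>.125)&(Q[:,2]<.24); print('wrist pts',k.sum())
if k.sum()>10:
    for z in (.14,.17,.20,.23):
        j=k&(abs(Q[:,2]-z)<.012); print(z,j.sum(),Q[j].mean(0) if j.sum() else 0)
cv2.imwrite('pics/w5.png',w['image'][:,:,::-1])
for z in (.145,.17,.20,.23):
    uv=proj(c,[o[0],o[1],z])[0]; row=int(round(uv[1])); reg=W[row,:,:]
    cols=np.where((np.hypot(reg[:,0]-o[0],reg[:,1]-o[1])<.03))[0]; print('z',z,'axis px',uv,'shaft cols',(cols.min(),cols.max()) if len(cols) else None)
```

```text
wrist pts 0
z 0.145 axis px [232.406  204.4565] shaft cols (np.int64(229), np.int64(234))
z 0.17 axis px [231.9399 195.3279] shaft cols (np.int64(229), np.int64(234))
z 0.2 axis px [231.365  184.0672] shaft cols (np.int64(229), np.int64(234))
z 0.23 axis px [230.7722 172.4578] shaft cols (np.int64(228), np.int64(233))
```

View pics/w5.png

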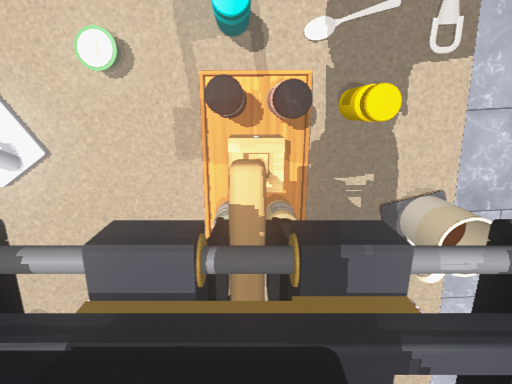

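>>> send_rows --deltas "-3 14 0 0.1 0 -0.4 0;0 0 20 0 0 0 0;0 0 20 0 0 0 0;0 0 15 0 0 0 0;0 0 10 0 0 0 0;0 0 10 0 0 0 0;0 0 5 0 0 0 0;0 0 0 0 0 0 0"

```text
time: 18.58
position: [0.5625, 0.187, 0.2721]
tool_rot: [0.022, 1.0, -0.0, 0.001]
ft_force: [0.7, 0.4, -1.7]
grip_width: 0.0175
grip_force: 54.5
```

Run:
```python
from h import *
to([.562,.186,.266],177.3)
c=cam('side','s6.png'); W=cloud(c);o=robot.get_obs()['position']; P=W.reshape(-1,3)
print('moment',robot.get_obs()['moment'])
for z in (.07,.085,.10,.13,.16,.18):
    k=(np.hypot(P[:,0]-o[0],P[:,1]-o[1])<.025)&(abs(P[:,2]-z)<.007); print(z,k.sum(),P[k].mean(0))
```

```text
18.575 [0.5625 0.187  0.2721] [[-0.999, 0.044, 0.002], [0.044, 0.999, -0.0], [-0.002, -0.0, -1.0]] [ 0.7  0.4 -1.7] 0.01750737476333233 54.505286100902595
turn deg [-0.   0.1  0.2] shift now-frame [ 0.5 -1.   6.1] target-frame [ 0.5 -1.   6.1] q [ 0.13  0.51  1.54 -0.    1.09 -1.39]
moment [ 0.0732 -0.1404  0.0087]
0.07 87 [0.5629 0.1933 0.0662]
0.085 30 [0.5579 0.1944 0.0847]
0.1 29 [0.5577 0.1935 0.0995]
0.13 29 [0.5587 0.1941 0.1302]
0.16 32 [0.5576 0.1928 0.1599]
0.18 29 [0.5572 0.1917 0.18  ]
```

>>> send_rows --deltas "0.5 -1 5 0 0 0.2 0;0 0 4 0 0 0 0;0 0 2 0 0 0 0;0 0 0 0 0 0 0"

```text
time: 19.12
position: [0.5619, 0.186, 0.261]
tool_rot: [0.024, 1.0, -0.0, 0.001]
ft_force: [-0.1, 0.0, -0.6]
grip_width: 0.0174
grip_force: 54.5
```

>>> send_rows --deltas "0 0 2 0 0 0 0;0 0 2 0 0 0 0;0 0 0 0 0 0 0"

```text
time: 19.5
position: [0.5619, 0.186, 0.257]
tool_rot: [0.024, 1.0, -0.0, 0.001]
ft_force: [-1.0, -0.2, -1.3]
grip_width: 0.0175
grip_force: 54.5
```

>>> send_rows --deltas "0 0 1.5 0 0 0 0;0 0 1 0 0 0 0;0 0 0 0 0 0 0"

```text
time: 19.88
position: [0.5622, 0.186, 0.2548]
tool_rot: [0.024, 1.0, -0.0, 0.001]
ft_force: [0.7, -0.2, -1.4]
grip_width: 0.0176
grip_force: 54.5
```

>>> send_rows --deltas "0 0 1 0 0 0 0;0 0 0 0 0 0 0"

```text
time: 20.12
position: [0.5623, 0.1859, 0.2539]
tool_rot: [0.024, 1.0, -0.0, 0.001]
ft_force: [-0.0, -0.7, 0.4]
grip_width: 0.0173
grip_force: 54.4
```

>>> send_rows --deltas "0 0 1 0 0 0 0;0 0 0 0 0 0 0"

```text
time: 20.38
position: [0.5622, 0.1859, 0.2527]
tool_rot: [0.024, 1.0, -0.0, 0.001]
ft_force: [0.6, -0.9, -1.0]
grip_width: 0.0175
grip_force: 54.4
```

>>> send_rows --deltas "0 0 1 0 0 0 0;0 0 0 0 0 0 0"

```text
time: 20.62
position: [0.5621, 0.1859, 0.2516]
tool_rot: [0.024, 1.0, -0.0, 0.001]
ft_force: [0.2, -1.5, -1.2]
grip_width: 0.0176
grip_force: 54.4
```

>>> send_rows --deltas "0 0 1.5 0 0 0 0;0 0 0 0 0 0 0"

```text
time: 20.88
position: [0.5621, 0.186, 0.2501]
tool_rot: [0.024, 1.0, -0.0, 0.001]
ft_force: [1.3, -0.9, -1.7]
grip_width: 0.0181
grip_force: 54.4
```

>>> send_rows --deltas "0 0 1.5 0 0 0 0;0 0 0 0 0 0 0"

```text
time: 21.12
position: [0.5621, 0.186, 0.2486]
tool_rot: [0.024, 1.0, -0.0, 0.001]
ft_force: [1.0, -1.6, -1.3]
grip_width: 0.0175
grip_force: 54.4
```

>>> send_rows --deltas "0 -0.4 2 0 0 0 0;0 0 0 0 0 0 0"

```text
time: 21.38
position: [0.562, 0.1857, 0.2465]
tool_rot: [0.024, 1.0, 0.0, 0.001]
ft_force: [1.5, -1.0, -1.3]
grip_width: 0.0177
grip_force: 54.4
```

>>> send_rows --deltas "0 0 2 0 0 0 0;0 0 0 0 0 0 0"

```text
time: 21.62
position: [0.562, 0.1856, 0.2445]
tool_rot: [0.024, 1.0, -0.0, 0.001]
ft_force: [0.7, -1.3, -0.8]
grip_width: 0.0176
grip_force: 54.4
```

Run:
```python
from h import *
to([.562,.186,.226],177.3); o=robot.get_obs(); print(o['moment'])
```

```text
21.625 [0.562  0.1856 0.2445] [[-0.999, 0.047, 0.002], [0.047, 0.999, -0.0], [-0.002, 0.0, -1.0]] [ 0.7 -1.3 -0.8] 0.01758874182427828 54.41576004261151
turn deg [ 0.   0.1 -0. ] shift now-frame [ 0.   0.4 18.5] target-frame [-0.   0.4 18.5] q [ 0.13  0.54  1.57 -0.    1.03 -1.39]
[-0.2809 -0.6274  0.0065]
```

>>> send_rows --deltas "-0.5 -0.4 2 0 0 0 0;0 0 2 0 0 0 0;0 0 0 0 0 0 0"

```text
time: 22.0
position: [0.5623, 0.1852, 0.2403]
tool_rot: [0.024, 1.0, 0.0, 0.001]
ft_force: [1.0, -1.1, -1.7]
grip_width: 0.0177
grip_force: 54.5
```

>>> send_rows --deltas "-0.3 -0.3 2 0 0 0 0;0 0 2 0 0 0 0;0 0 0 0 0 0 0"

```text
time: 22.38
position: [0.5626, 0.185, 0.2364]
tool_rot: [0.024, 1.0, 0.0, 0.001]
ft_force: [0.4, -0.7, -1.6]
grip_width: 0.0176
grip_force: 54.5
```

Run:
```python
from h import *
to([.562,.186,.226],177.3); o=robot.get_obs(); print(o['moment'])
```

```text
22.375 [0.5626 0.185  0.2364] [[-0.999, 0.047, 0.001], [0.047, 0.999, 0.0], [-0.001, 0.0, -1.0]] [ 0.4 -0.7 -1.6] 0.01762394081239703 54.48891227482818
turn deg [ 0.   0.1 -0. ] shift now-frame [ 0.6  1.  10.4] target-frame [ 0.6  1.  10.4] q [ 0.13  0.55  1.57 -0.    1.02 -1.39]
[-0.0074 -0.3209 -0.0087]
```

>>> send_rows --deltas "-0.3 0 2 0 0 0 0;0 0 2 0 0 0 0;0 0 2 0 0 0 0;0 0 1.5 0 0 0 0;0 0 0 0 0 0 0"

```text
time: 23.0
position: [0.563, 0.1849, 0.229]
tool_rot: [0.024, 1.0, -0.0, 0.001]
ft_force: [0.8, 0.8, -0.9]
grip_width: 0.0178
grip_force: 54.5
```

>>> send_rows --deltas "0 0 1 0 0 0 0;0 0 1 0 0 0 0;0 0 0 0 0 0 0"

```text
time: 23.38
position: [0.5637, 0.1849, 0.2287]
tool_rot: [0.023, 1.0, 0.0, 0.002]
ft_force: [-1.2, 0.3, 6.9]
grip_width: 0.0177
grip_force: 54.5
```

>>> send_rows --deltas "0 0 1 0 0 0 0;0 0 0 0 0 0 0"

```text
time: 23.62
position: [0.564, 0.185, 0.2286]
tool_rot: [0.023, 1.0, 0.0, 0.003]
ft_force: [-1.1, -0.4, 9.7]
grip_width: 0.0178
grip_force: 54.5
```

>>> send_rows --deltas "0 0 1 0 0 0 0;0 0 0 0 0 0 0"

```text
time: 23.88
position: [0.5645, 0.1851, 0.2286]
tool_rot: [0.024, 1.0, 0.0, 0.003]
ft_force: [-1.2, -0.7, 13.5]
grip_width: 0.0173
grip_force: 54.6
```

Run:
```python
from h import *
to([.562,.186,.226],177.3); o=robot.get_obs(); print(o['moment'])
for n in ('wrist','top','side'):
    P=cloud(cam(n)).reshape(-1,3)
    k=(abs(P[:,0]-.563)<.055)&(abs(P[:,1]-.186)<.013)&(P[:,2]>.16)&(P[:,2]<.2); print(n,k.sum(),np.percentile(P[k][:,2],[50,80,95]) if k.sum() else 0)
    b=(abs(P[:,0]-.5585)<.04)&(abs(P[:,1]-.184)<.04)&(abs(P[:,2]-.064)<.006);print(' block top',np.median(P[b][:,2]))
```

```text
23.875 [0.5645 0.1851 0.2286] [[-0.999, 0.047, 0.007], [0.047, 0.999, 0.001], [-0.007, 0.001, -1.0]] [-1.2 -0.7 13.5] 0.017348625132115946 54.56165191484615
turn deg [0.  0.4 0. ] shift now-frame [2.5 0.8 2.5] target-frame [2.5 0.8 2.6] q [ 0.13  0.56  1.58 -0.    0.99 -1.39]
[-0.0267  0.4129 -0.0401]
wrist 4525 [0.1872 0.1879 0.1885]
 block top 0.06462942906721333
top 0 0
 block top 0.062329371565154
side 246 [0.1835 0.1872 0.1954]
 block top 0.06357852454328154
```

>>> send_rows --deltas "0 0 -3.5 0 0 0 0;0 0 0 0 0 0 0.3;0 0 0 0 0 0 0.35;0 0 0 0 0 0 0.35;0 0 0 0 0 0 0.35;0 0 -20 0 0 0 0.35;0 0 -30 0 0 0 0.35;0 0 -5 0 0 0 0.2;0 0 0 0 0 0 0;0 0 0 0 0 0 0" --newtons 10

```text
time: 25.28
position: [0.5623, 0.1847, 0.2824]
tool_rot: [0.024, 1.0, -0.0, -0.0]
ft_force: [-1.2, -0.3, -0.4]
grip_width: 0.008
grip_force: 0.0
```

Run:
```python
from h import *
to([.562,.186,.226],177.3)
w=cam('wrist','w7.png'); P=cloud(w).reshape(-1,3)
k=(abs(P[:,0]-.563)<.055)&(abs(P[:,1]-.186)<.02)&(P[:,2]>.175)&(P[:,2]<.195); print(k.sum(),np.percentile(P[k][:,2],[20,50,80,95]),cv2.minAreaRect(P[k][:,:2].astype(np.float32)))
A=np.c_[P[k][:,:2],np.ones(k.sum())]; print(np.degrees(np.linalg.lstsq(A,P[k][:,2],rcond=None)[0][:2]))
b=(abs(P[:,0]-.5585)<.04)&(abs(P[:,1]-.184)<.04)&(abs(P[:,2]-.064)<.006);print(' block top',np.median(P[b][:,2]))
```

```text
25.275 [0.5623 0.1847 0.2824] [[-0.999, 0.047, -0.0], [0.047, 0.999, -0.0], [0.0, -0.0, -1.0]] [-1.2 -0.3 -0.4] 0.008048177567293027 0.0
turn deg [-0. -0. -0.] shift now-frame [ 0.3  1.3 56.4] target-frame [ 0.4  1.3 56.4] q [ 0.13  0.49  1.53 -0.    1.12 -1.39]
2334 [0.1864 0.1873 0.188  0.1886] ((0.5616797208786011, 0.18494151532649994), (0.017990974709391594, 0.08955306559801102), 86.78883361816406)
[1.2932 1.2065]
 block top 0.0646024242552598
```

>>> send_rows --deltas "0.6 0 10 0 0 0 0;0 0 10 0 0 0 0;0 0 2.5 0 0 0 0;0 0 0 0 0 0 0"

```text
time: 25.82
position: [0.5623, 0.1849, 0.2607]
tool_rot: [0.024, 1.0, -0.0, 0.001]
ft_force: [-0.4, -0.5, 0.4]
grip_width: 0.0007
grip_force: 0.0
```

>>> send_rows --deltas "0 0 1.5 0 0 0 0;0 0 0 0 0 0 0"

```text
time: 26.08
position: [0.5625, 0.1849, 0.2599]
tool_rot: [0.024, 1.0, 0.0, 0.001]
ft_force: [-0.4, -0.0, 0.4]
grip_width: 0.0002
grip_force: 0.0
```

>>> send_rows --deltas "0 0 1.5 0 0 0 0;0 0 0 0 0 0 0"

```text
time: 26.32
position: [0.5624, 0.1849, 0.2582]
tool_rot: [0.024, 1.0, -0.0, 0.001]
ft_force: [0.1, 0.1, 0.1]
grip_width: 0.0005
grip_force: 0.0
```

>>> send_rows --deltas "0 0 1 0 0 0 0;0 0 0 0 0 0 0"

```text
time: 26.58
position: [0.5625, 0.1849, 0.2573]
tool_rot: [0.024, 1.0, -0.0, 0.001]
ft_force: [-0.2, 0.5, 1.0]
grip_width: 0.0006
grip_force: 0.2
```

>>> send_rows --deltas "0 0 1 0 0 0 0;0 0 0 0 0 0 0"

```text
time: 26.82
position: [0.5631, 0.185, 0.2572]
tool_rot: [0.024, 1.0, 0.0, 0.002]
ft_force: [-0.3, -0.5, 5.0]
grip_width: 0.0008
grip_force: 2.6
```

>>> send_rows --deltas "0 0 1 0 0 0 0;0 0 0 0 0 0 0"

```text
time: 27.08
position: [0.5637, 0.1851, 0.2571]
tool_rot: [0.024, 1.0, 0.0, 0.003]
ft_force: [-0.3, -0.9, 9.5]
grip_width: 0.0008
grip_force: 4.5
```

>>> send_rows --deltas "0 0 2 0 0 0 0;0 0 2 0 0 0 0;0 0 0 0 0 0 0"

```text
time: 27.45
position: [0.5665, 0.1854, 0.2569]
tool_rot: [0.024, 1.0, 0.001, 0.008]
ft_force: [-0.5, 0.4, 22.8]
grip_width: 0.0004
grip_force: 11.1
```

Run:
```python
from h import *
to([.562,.186,.226],177.3)
```

```text
27.45 [0.5665 0.1854 0.2569] [[-0.999, 0.047, 0.015], [0.047, 0.999, 0.002], [-0.015, 0.002, -1.0]] [-0.5  0.4 22.8] 0.00044743759766943317 11.096552700546454
turn deg [0.1 0.9 0. ] shift now-frame [ 5.   0.3 30.8] target-frame [ 4.5  0.4 30.9] q [ 0.13  0.53  1.55 -0.    1.05 -1.39]
```

>>> send_rows --deltas "0 0 -6 0 0 0 0;0 0 -20 0 0 0 0;0 0 -34 0 0 0 0;0 -52 0 0 0 0 0;0 -52 0 0 0 0 0;0 -52 0 0 0 0 0;0 -52 0 0 0 0 0;0 0 50 0 0 0 0;0 0 50 0 0 0 0;0 0 50 0 0 0 0"

```text
time: 28.7
position: [0.5524, -0.0231, 0.1594]
tool_rot: [0.024, 1.0, 0.0, 0.001]
ft_force: [0.8, -0.4, -1.0]
grip_width: 0.0004
grip_force: 0.0
```

>>> send_rows --deltas "0 0 50 0 0 0 0;0 0 20 0 0 0 0;0 0 0 0 0 0 0"

```text
time: 29.08
position: [0.5514, -0.0225, 0.089]
tool_rot: [0.024, 1.0, 0.001, -0.002]
ft_force: [-0.0, 0.2, 0.8]
grip_width: 0.0005
grip_force: 0.0
```

>>> send_rows --deltas "0 0 10 0 0 0 0;0 0 5 0 0 0 0;0 0 0 0 0 0 0"

```text
time: 29.45
position: [0.5532, -0.0229, 0.0765]
tool_rot: [0.024, 1.0, -0.0, 0.001]
ft_force: [-0.4, -0.4, -0.2]
grip_width: 0.0004
grip_force: 0.0
```

>>> send_rows --deltas "0 0 1.5 0 0 0 0;0 0 1.5 0 0 0 0;0 0 0 0 0 0 0"

```text
time: 29.82
position: [0.5531, -0.0229, 0.0733]
tool_rot: [0.024, 1.0, -0.0, 0.001]
ft_force: [-1.3, -0.1, 0.0]
grip_width: 0.0003
grip_force: 0.0
```

>>> send_rows --deltas "0 0 1.5 0 0 0 0;0 0 0 0 0 0 0"

```text
time: 30.08
position: [0.553, -0.0229, 0.0716]
tool_rot: [0.024, 1.0, -0.0, 0.001]
ft_force: [-0.4, -0.4, 0.7]
grip_width: 0.0006
grip_force: 0.0
```

>>> send_rows --deltas "0 0 1 0 0 0 0;0 0 0 0 0 0 0"

```text
time: 30.32
position: [0.5531, -0.0229, 0.0707]
tool_rot: [0.024, 1.0, -0.0, 0.001]
ft_force: [-0.4, 0.2, 0.5]
grip_width: 0.0007
grip_force: 0.0
```

>>> send_rows --deltas "0 0 1 0 0 0 0;0 0 0 0 0 0 0"

```text
time: 30.58
position: [0.5531, -0.0229, 0.0701]
tool_rot: [0.024, 1.0, -0.0, 0.001]
ft_force: [-1.0, 0.5, 2.9]
grip_width: 0.0008
grip_force: 2.0
```

>>> send_rows --deltas "0 0 1 0 0 0 0;0 0 0 0 0 0 0"

```text
time: 30.82
position: [0.5531, -0.0229, 0.0701]
tool_rot: [0.023, 1.0, -0.0, 0.001]
ft_force: [-1.5, 0.2, 12.1]
grip_width: 0.0005
grip_force: 5.8
```

>>> send_rows --deltas "0 0 -50 0 0 0 0;0 0 -60 0 0 0 0;0 0 -60 0 0 0 0.35;0 0 -57 0 0 0 0.4;0 50 0 0 0 0 0.4;0 50 0 0 0 0 0.4;0 50 0 0 0 0 0.4;0 50 0 0 0 0 0.4;0 0 0 0 0 0 0.4"

```text
time: 31.95
position: [0.5614, 0.1801, 0.2954]
tool_rot: [0.021, 1.0, 0.0, 0.001]
ft_force: [-0.2, -1.0, -0.4]
grip_width: 0.0348
grip_force: 0.0
```

Run:
```python
from h import *
to([.5625,.185,.229],177.3)
for n in ('wrist','wrist','side','top'):
    P=cloud(cam(n)).reshape(-1,3)
    k=(abs(P[:,0]-.563)<.055)&(abs(P[:,1]-.186)<.02)&(P[:,2]>.178)&(P[:,2]<.194)
    print(n,k.sum(),cv2.minAreaRect(P[k][:,:2].astype(np.float32)))
    A=np.c_[P[k][:,:2]-[.562,.185],np.ones(k.sum())]; print('slope deg',np.degrees(np.linalg.lstsq(A,P[k][:,2],rcond=None)[0][:2]),np.median(P[k][:,2]))
    for z in (.08,.1,.12,.14):
        j=(abs(P[:,0]-.563)<.03)&(abs(P[:,1]-.186)<.03)&(abs(P[:,2]-z)<.01); print(z,j.sum(),P[j].mean(0) if j.sum() else '')
```

```text
31.95 [0.5614 0.1801 0.2954] [[-0.999, 0.042, 0.002], [0.042, 0.999, 0.001], [-0.002, 0.001, -1.0]] [-0.2 -1.  -0.4] 0.03476570954838931 0.0
turn deg [0.  0.1 0.3] shift now-frame [-0.8  4.8 66.4] target-frame [-0.9  4.9 66.4] q [ 0.12  0.48  1.52  0.    1.14 -1.41]
wrist 2247 ((0.5694205164909363, 0.1852351576089859), (0.017847595736384392, 0.08993563055992126), 87.4250717163086)
slope deg [-1.6393  1.4439] 0.1877814769402208
0.08 0 
0.1 0 
0.12 0 
0.14 0 
wrist 2223 ((0.5692422389984131, 0.18543654680252075), (0.017826218158006668, 0.08961458504199982), 87.49618530273438)
slope deg [-1.5374  1.0483] 0.1877837560095201
0.08 0 
0.1 0 
0.12 0 
0.14 0 
side 225 ((0.5684707164764404, 0.18771064281463623), (0.020768195390701294, 0.08843868225812912), 85.48149108886719)
slope deg [ -1.6998 -15.5169] 0.18525219143084684
0.08 39 [0.5622 0.1921 0.0809]
0.1 39 [0.5627 0.1919 0.1001]
0.12 43 [0.5635 0.1913 0.1202]
0.14 42 [0.5648 0.1911 0.1404]
top 0 ((0.0, 0.0), (0.0, 0.0), 0.0)
slope deg [0. 0.] nan
0.08 0 
0.1 0 
0.12 0 
0.14 0
  return _methods._mean(a, axis=axis, dtype=dtype,
  ret = ret.dtype.type(ret / rcount)
```

>>> send_rows --deltas "-9.1 5.6 0 0 0 0.3 0.4;0 0 25 0 1.6 0 0.4;0 0 25 0 0 0 0.4;0 0 16 0 0 0 0.4;0 0 0 0 0 0 0.4"

```text
time: 32.78
position: [0.5693, 0.1817, 0.2274]
tool_rot: [0.026, 1.0, -0.0, -0.015]
ft_force: [0.2, 0.5, -1.0]
grip_width: 0.0343
grip_force: 0.0
```

Run:
```python
from h import *
to([.5707,.1853,.228],177.3)
```

```text
32.775 [0.5693 0.1817 0.2274] [[-0.998, 0.053, -0.031], [0.053, 0.999, 0.001], [0.031, -0.001, -1.0]] [ 0.2  0.5 -1. ] 0.03431916806102533 0.0
turn deg [-0.  -1.8 -0.3] shift now-frame [-1.1  3.7 -0.6] target-frame [-1.2  3.7 -0.6] q [ 0.12  0.58  1.55  0.01  1.05 -1.4 ]
```

Correct by a few mm, then grip.

>>> send_rows --deltas "-1 4 -0.5 0 0 -0.3 0.4;0 0 0 0 0 0 0;0 0 0 0 0 0 0;0 0 0 0 0 0 0;0 0 0 0 0 0 0;0 0 0 0 0 0 0" --newtons 50

```text
time: 33.52
position: [0.5719, 0.1863, 0.2308]
tool_rot: [0.024, 1.0, 0.001, -0.012]
ft_force: [0.4, 0.1, 3.2]
grip_width: 0.0173
grip_force: 49.9
```

>>> send_rows --deltas "0 0 -4 0 0 0 0;0 0 -4 0 0 0 0;0 0 0 0 0 0 0"

```text
time: 33.9
position: [0.5717, 0.186, 0.2383]
tool_rot: [0.024, 1.0, 0.0, -0.013]
ft_force: [0.4, 0.9, -1.7]
grip_width: 0.0177
grip_force: 49.9
```

Run:
```python
from h import *
to([.565,.188,.236],177.3);print(robot.get_obs()['moment'])
```

```text
33.9 [0.5717 0.186  0.2383] [[-0.999, 0.047, -0.026], [0.047, 0.999, 0.001], [0.026, -0.0, -1.0]] [ 0.4  0.9 -1.7] 0.01768697211823833 49.91524420212954
turn deg [-0.  -1.5  0. ] shift now-frame [6.7 1.7 2.5] target-frame [6.8 1.7 2.3] q [ 0.13  0.57  1.53  0.01  1.07 -1.4 ]
[ 0.1768 -0.2126 -0.011 ]
```

>>> send_rows --deltas "3.4 0.8 0 0 -0.7 0 0;3.2 0.8 0 0 -0.8 0 0;0 0 0 0 0 0 0"

```text
time: 34.28
position: [0.565, 0.1879, 0.2384]
tool_rot: [0.023, 1.0, -0.0, 0.001]
ft_force: [0.8, -0.3, -1.6]
grip_width: 0.0177
grip_force: 49.9
```

Run:
```python
from h import *
to([.565,.188,.236],177.3);print(robot.get_obs()['moment'])
```

```text
34.275 [0.565  0.1879 0.2384] [[-0.999, 0.046, 0.001], [0.046, 0.999, -0.001], [-0.001, -0.001, -1.0]] [ 0.8 -0.3 -1.6] 0.01769978695488197 49.88544107414782
turn deg [-0.   0.1  0. ] shift now-frame [0.  0.1 2.4] target-frame [-0.   0.1  2.4] q [ 0.13  0.55  1.56 -0.    1.03 -1.39]
[-0.1111 -0.4262  0.0258]
```

>>> send_rows --deltas "-0.4 0 2.5 0 0 0 0;0 0 2.5 0 0 0 0;0 0 1.5 0 0 0 0;0 0 0 0 0 0 0"

```text
time: 34.78
position: [0.5656, 0.1879, 0.2315]
tool_rot: [0.024, 1.0, 0.0, 0.0]
ft_force: [0.2, -1.2, -1.1]
grip_width: 0.0175
grip_force: 49.9
```

>>> send_rows --deltas "0 0 1 0 0 0 0;0 0 1 0 0 0 0;0 0 0 0 0 0 0"

```text
time: 35.15
position: [0.5661, 0.188, 0.2309]
tool_rot: [0.023, 1.0, 0.0, 0.001]
ft_force: [-0.1, -0.9, 5.7]
grip_width: 0.0179
grip_force: 49.9
```

Run:
```python
from h import *
to([.565,.188,.226],177.3);print(robot.get_obs()['moment'])
P=cloud(cam('wrist')).reshape(-1,3)
k=(abs(P[:,0]-.563)<.055)&(abs(P[:,1]-.186)<.013)&(P[:,2]>.16)&(P[:,2]<.2); print(k.sum(),np.percentile(P[k][:,2],[50,80,95]))
A=np.c_[P[k][:,:2]-[.562,.185],np.ones(k.sum())]; print('slope deg',np.degrees(np.linalg.lstsq(A,P[k][:,2],rcond=None)[0][:2]))
```

```text
35.15 [0.5661 0.188  0.2309] [[-0.999, 0.047, 0.002], [0.047, 0.999, 0.0], [-0.002, 0.0, -1.0]] [-0.1 -0.9  5.7] 0.017929331994048246 49.884024700149894
turn deg [0.  0.1 0. ] shift now-frame [ 1.1 -0.1  4.9] target-frame [ 1.1 -0.1  4.9] q [ 0.13  0.56  1.57 -0.    1.01 -1.39]
[-0.2024  0.0049 -0.0024]
4428 [0.1874 0.1883 0.189 ]
slope deg [0.3132 4.0033]
```

>>> send_rows --deltas "0 0 1 0 0 3 0;0 0 0 0 0 -6 0;1 0 0 0 0 3 0;-2 0 0 0 0 0 0;1 1 0 0 0 0 0;0 -2 0 0 0 0 0;0 1 0 0 0 0 0;0 0 0 0 0 0 0"

```text
time: 36.2
position: [0.5665, 0.1881, 0.2309]
tool_rot: [0.023, 1.0, 0.0, 0.002]
ft_force: [-0.7, 0.4, 9.5]
grip_width: 0.0176
grip_force: 49.9
```

>>> send_rows --deltas "0 0 -13 0 0 0 0;0 0 -12 0 0 0 0;0 0 -10 0 0 0 0;0 0 -2 0 0 0 0;5.5 -4 0 0 0 0 0;5.5 -4 0 0 0 0 0;0 0 2 0 0 0 0;0 0 0 0 0 0 0"

```text
time: 37.2
position: [0.5542, 0.1803, 0.2635]
tool_rot: [0.024, 1.0, -0.0, -0.0]
ft_force: [0.6, 0.0, -1.4]
grip_width: 0.0175
grip_force: 49.9
```

>>> send_rows --deltas "0 0 1 0 0 0 0;0 0 0 0 0 0 0"

```text
time: 37.45
position: [0.5542, 0.1805, 0.2626]
tool_rot: [0.024, 1.0, 0.0, -0.0]
ft_force: [0.2, -0.7, -1.4]
grip_width: 0.0173
grip_force: 49.9
```

>>> send_rows --deltas "0 0 1 0 0 0 0;0 0 0 0 0 0 0"

```text
time: 37.7
position: [0.5542, 0.1805, 0.2617]
tool_rot: [0.024, 1.0, 0.0, 0.0]
ft_force: [0.1, -0.5, -0.9]
grip_width: 0.0173
grip_force: 49.9
```

>>> send_rows --deltas "0 0 1 0 0 0 0;0 0 0 0 0 0 0"

```text
time: 37.95
position: [0.5542, 0.1804, 0.2608]
tool_rot: [0.024, 1.0, 0.0, 0.0]
ft_force: [0.4, 0.8, -1.9]
grip_width: 0.0172
grip_force: 49.9
```

>>> send_rows --deltas "0 0 1 0 0 0 0;0 0 0 0 0 0 0"

```text
time: 38.2
position: [0.5543, 0.1804, 0.2598]
tool_rot: [0.024, 1.0, 0.0, 0.0]
ft_force: [0.1, -0.3, -1.7]
grip_width: 0.0177
grip_force: 49.9
```

>>> send_rows --deltas "0 0 1 0 0 0 0;0 0 0 0 0 0 0"

```text
time: 38.45
position: [0.5543, 0.1804, 0.259]
tool_rot: [0.024, 1.0, 0.0, 0.0]
ft_force: [1.0, -0.1, 0.1]
grip_width: 0.0174
grip_force: 49.9
```

>>> send_rows --deltas "0 0 1 0 0 0 0;0 0 0 0 0 0 0"

```text
time: 38.7
position: [0.5547, 0.1805, 0.259]
tool_rot: [0.024, 1.0, 0.0, 0.001]
ft_force: [-0.5, -0.3, 4.9]
grip_width: 0.0178
grip_force: 49.9
```

>>> send_rows --deltas "0 0 -4 0 0 0 0;-5.5 4 0 0 0 0 0;-5.5 4 0 0 0 0 0;0 0 3 0 0 0 0;0 0 3 0 0 0 0;0 0 3 0 0 0 0;0 0 0 0 0 0 0"

```text
time: 39.58
position: [0.5656, 0.1877, 0.2525]
tool_rot: [0.024, 1.0, -0.0, 0.0]
ft_force: [0.2, -1.2, -1.1]
grip_width: 0.0172
grip_force: 49.9
```

Run:
```python
from h import *
to([.5655,.188,.231],177.3);print(robot.get_obs()['moment'])
```

```text
39.575 [0.5656 0.1877 0.2525] [[-0.999, 0.047, 0.0], [0.047, 0.999, -0.0], [-0.0, -0.0, -1.0]] [ 0.2 -1.2 -1.1] 0.017241483798880266 49.88892875611782
turn deg [-0.  0.  0.] shift now-frame [ 0.1  0.3 21.5] target-frame [ 0.1  0.2 21.5] q [ 0.13  0.54  1.55 -0.    1.06 -1.39]
[-0.0844 -0.3036 -0.021 ]
```

>>> send_rows --deltas "0 0 5 0 0 0 0;0 0 5 0 0 0 0;0 0 5 0 0 0 0;0 0 4 0 0 0 0;0 0 2 0 0 0 0;0 0 0 0 0 0 0"

```text
time: 40.33
position: [0.5656, 0.1879, 0.2316]
tool_rot: [0.024, 1.0, 0.0, 0.0]
ft_force: [-0.1, -0.8, -1.4]
grip_width: 0.0175
grip_force: 49.9
```

Run:
```python
from h import *
to([.5655,.188,.229],177.3);print(robot.get_obs()['moment'])
```

```text
40.325 [0.5656 0.1879 0.2316] [[-0.999, 0.047, 0.0], [0.047, 0.999, 0.0], [-0.0, 0.0, -1.0]] [-0.1 -0.8 -1.4] 0.017535396714319806 49.886438213288784
turn deg [0. 0. 0.] shift now-frame [0.1 0.1 2.6] target-frame [0.1 0.1 2.6] q [ 0.13  0.56  1.57 -0.    1.01 -1.39]
[-0.0697 -0.2872  0.0546]
```

>>> send_rows --deltas "0.4 0 1.5 0 0 0 0;0.5 0 1.5 0 0 0 0;0.5 0 1.5 0 0 0 0;0.5 0 1.5 0 0 0 0;0 0 0 0 0 0 0"

```text
time: 40.95
position: [0.5662, 0.1883, 0.2307]
tool_rot: [0.023, 1.0, 0.001, 0.004]
ft_force: [-2.0, -0.8, 19.1]
grip_width: 0.0173
grip_force: 49.9
```

>>> send_rows --deltas "0.5 0 1.5 0 0 0 0;0.5 0 1.5 0 0 0 0;0.5 0 1.5 0 0 0 0;0 0 0 0 0 0 0"

```text
time: 41.45
position: [0.5677, 0.189, 0.2303]
tool_rot: [0.024, 1.0, 0.002, 0.009]
ft_force: [-1.5, -1.4, 33.9]
grip_width: 0.0174
grip_force: 50.0
```

>>> send_rows --deltas "-1.7 0 -5.5 0 0 0 0;-1.7 0 -4.8 0 0 0 0;0 0 0 0 0 0 0"

```text
time: 41.82
position: [0.5665, 0.1881, 0.2318]
tool_rot: [0.024, 1.0, 0.0, 0.001]
ft_force: [2.2, 0.5, -0.2]
grip_width: 0.0175
grip_force: 50.0
```

Run:
```python
from h import *
to([.5655,.188,.231],177.3);print(robot.get_obs()['moment'])
P=cloud(cam('wrist')).reshape(-1,3)
k=(abs(P[:,0]-.565)<.055)&(abs(P[:,1]-.188)<.008)&(P[:,2]>.18)&(P[:,2]<.195)
A=np.c_[P[k][:,:2]-[.562,.185],np.ones(k.sum())]; print('slope deg',np.degrees(np.linalg.lstsq(A,P[k][:,2],rcond=None)[0][:2]),k.sum())
```

```text
41.825 [0.5665 0.1881 0.2318] [[-0.999, 0.047, 0.003], [0.047, 0.999, 0.001], [-0.003, 0.001, -1.0]] [ 2.2  0.5 -0.2] 0.017460986371369325 50.00258607789874
turn deg [ 0.1  0.1 -0. ] shift now-frame [ 1.  -0.2  0.8] target-frame [ 1.  -0.2  0.8] q [ 0.13  0.56  1.57  0.    1.01 -1.39]
[ 0.2451 -0.8622  0.0127]
slope deg [-0.5681 -0.3381] 3518
```

>>> send_rows --deltas "0 0 0.6 0 -0.5 0 0;0 0 0 0 0 0 0"

```text
time: 42.12
position: [0.5655, 0.1881, 0.2308]
tool_rot: [0.024, 1.0, 0.0, 0.004]
ft_force: [2.3, 1.1, -0.4]
grip_width: 0.0178
grip_force: 50.0
```

Run:
```python
from h import *
to([.5655,.188,.231],177.3);print(robot.get_obs()['moment'])
```

```text
42.125 [0.5655 0.1881 0.2308] [[-0.999, 0.047, 0.009], [0.047, 0.999, 0.0], [-0.009, 0.0, -1.0]] [ 2.3  1.1 -0.4] 0.01778193344189496 50.01041010953486
turn deg [0.  0.5 0. ] shift now-frame [ 0.  -0.1 -0.2] target-frame [ 0.  -0.1 -0.2] q [ 0.13  0.56  1.57 -0.    1.   -1.39]
[ 0.3691 -0.7642  0.0105]
```

>>> send_rows --deltas "-0.7 0.4 0 0 0 0 0;0 0 0 0 0 0 0"

```text
time: 42.38
position: [0.5661, 0.1883, 0.2308]
tool_rot: [0.024, 1.0, -0.0, 0.004]
ft_force: [1.7, 0.4, -0.0]
grip_width: 0.0176
grip_force: 50.0
```

>>> send_rows --deltas "0 0 0 0 0 0 0.25;0 0 0 0 0 0 0.3;0 0 0 0 0 0 0.4;0 0 0 0 0 0 0.4;0 0 -15 0 0 0 0.4;0 0 -25 0 0 0 0.4;0 0 -30 0 0 0 0.4;0 0 0 0 0 0 0.4"

```text
time: 43.38
position: [0.5673, 0.1886, 0.3047]
tool_rot: [0.023, 1.0, 0.001, 0.008]
ft_force: [-0.4, -0.5, -0.9]
grip_width: 0.0348
grip_force: 0.0
```

Run:
```python
from h import *
to([.5655,.188,.231],177.3)
for n in ('wrist','side'):
    c=cam(n,n+'8.png');P=cloud(c).reshape(-1,3)
    k=(abs(P[:,0]-.563)<.055)&(abs(P[:,1]-.188)<.02)&(P[:,2]>.178)&(P[:,2]<.194)
    print(n,k.sum(),cv2.minAreaRect(P[k][:,:2].astype(np.float32)))
    A=np.c_[P[k][:,:2]-[.562,.185],np.ones(k.sum())]; print('slope deg',np.degrees(np.linalg.lstsq(A,P[k][:,2],rcond=None)[0][:2]),np.median(P[k][:,2]))
    for z in (.08,.1,.12,.14):
        j=(abs(P[:,0]-.563)<.03)&(abs(P[:,1]-.186)<.03)&(abs(P[:,2]-z)<.01); print(z,j.sum(),P[j].mean(0) if j.sum() else '')
    for nme,bx in dict(new=(.475,.1515),j3=(.48,.225),j1=(.64,.145),j2=(.64,.215)).items():
        m=(abs(P[:,0]-bx[0])<.035)&(abs(P[:,1]-bx[1])<.03)&(P[:,2]>.1)&(P[:,2]<.117); print(nme,m.sum(),np.median(P[m][:,2]),cv2.minEnclosingCircle(P[m][:,:2].astype(np.float32)) if m.sum() else 0)
```

```text
43.375 [0.5673 0.1886 0.3047] [[-0.999, 0.047, 0.017], [0.047, 0.999, 0.001], [-0.016, 0.001, -1.0]] [-0.4 -0.5 -0.9] 0.03482879233889005 0.0
turn deg [0.1 0.9 0. ] shift now-frame [ 3.  -0.8 73.6] target-frame [ 1.8 -0.7 73.7] q [ 0.13  0.47  1.5  -0.    1.15 -1.39]
wrist 2508 ((0.5605244040489197, 0.1876414567232132), (0.017883488908410072, 0.0796617940068245), 87.92959594726562)
slope deg [-0.777   0.0782] 0.18747104028480635
0.08 0 
0.1 0 
0.12 0 
0.14 0 
new 1786 0.1098508871826265 ((0.47263720631599426, 0.15126974880695343), 0.021049220114946365)
j3 1734 0.10825195673677723 ((0.48028793931007385, 0.2249515801668167), 0.021085375919938087)
j1 114 0.10808669169952029 ((0.6306872963905334, 0.15863516926765442), 0.008859277702867985)
j2 311 0.10801732266933561 ((0.6302592754364014, 0.20627713203430176), 0.013027312234044075)
side 230 ((0.5641449093818665, 0.1899557113647461), (0.019932344555854797, 0.08839121460914612), 86.66008758544922)
slope deg [ -0.7862 -16.4889] 0.18530096511438132
0.08 40 [0.5599 0.1924 0.0797]
0.1 41 [0.5611 0.1927 0.1008]
0.12 40 [0.5615 0.1926 0.1201]
0.14 45 [0.5614 0.1924 0.1405]
new 180 0.10843324531274816 ((0.4714679718017578, 0.15328562259674072), 0.02183435671031475)
j3 203 0.10698533127294166 ((0.47914963960647583, 0.2273138463497162), 0.022185923531651497)
j1 135 0.10730601849893917 ((0.6408805251121521, 0.145552396774292), 0.022079957649111748)
j2 157 0.10708333476449776 ((0.6409037709236145, 0.21590198576450348), 0.021674634888768196)
```

Run:
```python
import numpy as np
W=np.load('/tmp/w2.npz')['W']; P=W.reshape(-1,3)
k=(abs(P[:,0]-.563)<.02)&(abs(P[:,1]-.187)<.02)&(P[:,2]<.03)
print(np.sort((P[k][:,2]*1000).round(1)))
f=(abs(P[:,0]-.56)<.013)&(abs(P[:,1]-.182)<.013)&(abs(P[:,2]-.04)<.004);print('floor',np.median(P[f][:,2]))
t=(P[:,0]>.45)&(P[:,0]<.53)&(P[:,1]>.16)&(P[:,1]<.2)&(P[:,2]<.02);print('tray floor',np.median(P[t][:,2]))
g=(P[:,0]>.45)&(P[:,0]<.65)&(P[:,1]>.28)&(P[:,1]<.4)&(abs(P[:,2])<.02);print('table',np.median(P[g][:,2]))
```

```text
[11.4 11.5 11.6 11.6 11.7 11.7 11.8 11.8 11.9 11.9 12.  12.  12.  12.1
 12.1 12.1 12.2 12.2 12.2 12.2 12.2 12.2 12.2 12.2 12.3 12.4 12.4 12.4
 12.4 12.4 12.4 12.4 12.4 12.5 12.5 12.5 12.5 12.5 12.5 12.5 12.5 12.5
 12.5 12.6 12.6 12.6 12.6 12.6 12.6 12.7 12.7 12.7 12.7 12.7 12.7 12.7
 12.7 12.8 12.8 12.8 12.8 12.8 12.8 12.9 12.9 12.9 12.9 12.9 12.9 12.9
 13.  13.  13.  13.  13.1 13.1 13.1 13.1 13.1 13.2 13.2 13.2 13.3 13.3
 13.4 13.5 13.5 13.5 13.6 13.6 13.6 13.6 13.6 13.6 13.6 13.7 13.7 13.8
 13.8 13.8 13.9 14.  14.  14.  14.1 14.1 14.1 14.1 14.2 14.2 14.3 14.5
 14.7 14.9 15.6 16.  16.8 16.8 17.4 17.4 17.8 17.9 17.9 18.5 18.8 19.3
 19.4 19.7 20.3 20.6 20.6 20.9 21.  21.2 21.7 22.1 22.4 22.6 23.  23.1
 23.2 23.4 23.9 23.9 24.1 24.2 24.6 24.8 25.2 26.4 27.  27.  27.1 27.4
 27.4 27.6 27.7 27.8 27.8 28.9 29.4 29.5 29.6 29.7 29.7 30. ]
floor 0.04060066638325825
tray floor 0.012936354768308001
table 0.0005229459460935366
```

>>> send_rows --deltas "0 0 -30 0 0 0 0.4;0 -50 -20 0 0 0 0.4;0 -60 0 0 0 0 0.4;0 -60 0 0 0 0 0.4;0 -50 0 0 0 0 0.4;0 0 0 0 0 0 0.4;0 0 0 0 0 0 0.4"

```text
time: 44.35
position: [0.5544, -0.0311, 0.35]
tool_rot: [0.024, 1.0, 0.001, 0.003]
ft_force: [-0.9, -0.0, 0.0]
grip_width: 0.0345
grip_force: 0.0
```

Run:
```python
from h import *
a=cam('side')['image'][110:300,160:350,::-1]; b=cam('top')['image'][130:270,150:400,::-1]
a=cv2.resize(a,(400,400)); b=cv2.resize(b,(400,224)); b=cv2.copyMakeBorder(b,0,176,0,0,0); cv2.imwrite('pics/fin.png',np.hstack([a,b]))
```

```text
(no output)
```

View pics/fin.png

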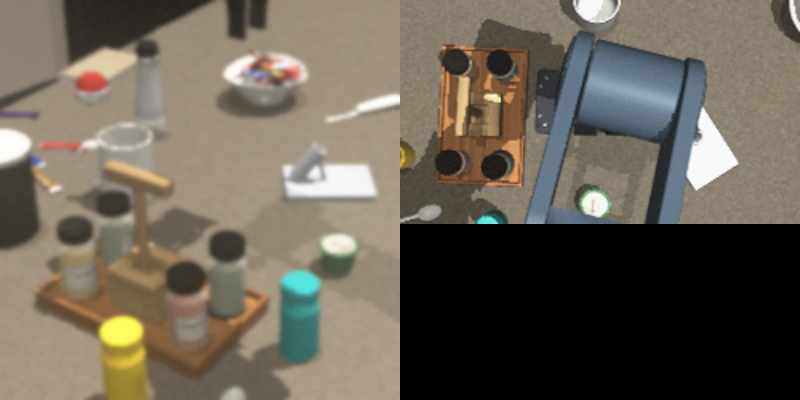

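The final side view (left) shows the post upright in the block at about (145,230), with its bar along the long side of the caddy. All four jars stand in their bays. The mug and capsule have not moved, and the arm is clear.

```bash
python3 -c "
from rig import robot
print(robot.hand_in())"
```

```text
the job is handed in; nothing more can be done
None
```

I handed the job in at about 44 s: the jar stands in the empty bay about 3–4 mm off centre, and the post is upright in the hole with its bar along the caddy's long side; it stops hard with its foot at about 12 mm, not the stated 10 mm, but the hole's bottom also measures about 12 mm, so I took that as fully home.

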